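# Turn the oiled wheels and hang them to dry

### The arm

A 6-joint arm with a two-finger parallel gripper is mounted at the origin on a cart in front of the work surface, level with it; the furniture and walls round the work are solid. World frame = base frame: x ahead of the robot, y to its left, z up, the work surface at z = 0. Lengths are in m, angles in rad, forces in N, time in s.
With the tool pointing down it reaches from about 0.35 to 0.975 m from the base axis. Payload 4.9 kg.
Tool frame: the origin (TCP) lies on the centre line of the jaws, within the pads' length; the fingertips stand 17 mm ahead of it and the grasp point (between the pads) lies 2 mm behind it (ctrl.tcp_to_tips is the x of the fingertips in the tool frame, in m); x points along the fingers, z is the direction in which the jaws open and shut, and the axes are right-handed (so a half turn about x gives the same grasp; the last joint's range is limited). The gripper opens to 85 mm and grips with 20 to 120 N. Pads are 22 mm wide; open, the fingers measure 114 mm over their backs; the gripper's body (76 mm by 85 mm) begins 54 mm behind the grasp point. The pads swing forward as they close: fully open they stand 13 mm farther back than shut.
Start: joints at [-1.449, 0.053, 1.613, -0, 1.476, -0.119], TCP at [0.149, -0.607, 0.22] pointing down, gripper open.
Joint ranges: [-3.01, 3.01], [-1.01, 2.22], [0.06, 2.58], [-1.02, 4.17], [0.09, 2.62], [-3.14, 3.14]. Speed limits (rad/s): [2.57, 2.57, 3.14, 3.14, 3.14, 3.14].

### API

Orientations are given as a rotation vector (axis times angle).
In Python, from station import ctrl, cams, finder gives the robot as it stands.
- The arm moves only by the tool step_arm, never from a script. Its argument "moves" is a list of rows, each a list of 3 entries, a list of its own where there are three numbers: the shift along the tool's x, y, z in cm, then the turn, a rotation vector about the tool's x, y, z in degrees, then the opening, from 0 (shut) to 1 (fully open). A call has exactly 10 rows; each row is the pose to reach, as a shift and turn from the pose measured when the call began, along the tool's axes at that moment; what a row does not reach only later rows make up. A row lasts 1/12 s, in which the tool goes at most 41.7 mm and 7.16 degrees, less where a joint would pass 70% of its speed; a pose out of reach is approached as far as the arm can. A call with a gripper value outside its range is refused whole. The fingers move at their own pace and stop on an object; "grip_force" is the grip in N (left out, the last holds). Time passes only in rows, so rows that repeat a pose let the fingers close, or fill a call up. It gives the time, the measured TCP pose, the force and the opening at its end, in the units of the state.
- ctrl.get_obs(): the state, without advancing time (a new reading comes with each control period).
- cams.get_image(name): name is "scene" or "top" or "wrist"; returns a dict with "pixels" (480x640x3 uint8, blue, green, red), "fx", "fy", "cx", "cy" (pixels), "dist_coeffs" ([k1, k2, p1, p2, k3] as OpenCV has them; the pictures are not rectified), "position" and "attitude" of the camera in the world. Camera axes: x right, y up, looking along -z (the intrinsics and any distortion apply to the point x, -y, -z); pixel columns grow to the right and rows downward; lengths in m; the calibration is good to about 2 mm. A picture is of the moment at which its call begins. There is no depth.
- ctrl.finish_job(): hands the job in, once; it reports no verdict.
Trained networks look in the newest picture that a camera, given by its name, has taken for a name from the list of things; names that differ only in an ending like _2 or _b are one class to them, and where a whole thing is asked for, a point or a joint stands for the part that bears it (a point fixed in the world has none). Each returns a list of dicts, best first, with "conf" (0 to 1); they miss things now and then, are a little off and sometimes report something else, mostly with a low value. They report only what shows in the picture. A call takes as long as a camera call. They do not tell look-alikes from the thing itself.
- finder.find_in(camera, name): "at" ([column, row] in pixels, amid what is visible of it).
- finder.regions_of(camera, name): "region" (480x640 bool, what is visible of it) and "at" ([column, row] in pixels, amid what is visible of it).
- finder.tip_of(camera, name): "at" ([column, row] in pixels: a listed point, or the origin of a listed thing).
The state is a dict: "t": time; "q": joint angles; "dq": joint speeds; "effort": joint torques, N m; "tool_pos": TCP position; "tool_rot": TCP orientation; "contact_force": force on the tool from outside, world axes, zero at the start; "wrist_torque": the same for the moment, N m; "opening": finger opening in m.
Only numpy, scipy, OpenCV 4.12 (cv2) and the standard library are available. Lean on these libraries where they do the work, as an engineer would, in place of code of your own. Each camera call takes 0.05 s, during which the arm holds its last target. There are 200 camera calls.

### The job

The wooden wheels in the peg rack have just been oiled and are to dry on the rod, all with their hubs towards the rod's grip so that no two faces can stick together. Stand the wheel that is still in the oiling tray in a free place of the rack, and turn round every wheel whose hub does not look to the left end of the rack (left as seen from the robot); then take the rod off the drying stand by its grip, push it from the left through all the wheels, lift them off the rack together, and lay the rod back in both notches of the stand with the wheels hanging between the uprights. The oil is wet: no wheel may fall or be laid on its face, and the other things on the bench stay where they are.

Things in the scene. Friction and masses are not known exactly. Their poses are not given: they have to be found in the camera images.
- rack: loose wooden peg rack, 1 kg, 92 (x) by 236 mm (y): two rails along y at x = +-26 mm, 18 mm high, carry pairs of 11 mm pegs with round tops 42 mm high. Four places, y = -81, -27, 27, 81 mm: a wheel rests on both rails between pegs 20 mm apart, its axis along y at x = 0, 52 mm high. One or two places are empty. Origin: centre of the underside, z up, +y to its left end
- rack_left_end (a point): point on the rack at its left (+y) end, at rack x = 0, y = +118 mm, 18 mm high; the rod comes in from this end
- stand: loose drying stand, 1.2 kg: base 96 by 284 mm, 12 mm thick; two uprights 16 mm thick, 108 mm high, 232 mm apart (inside), each with a 90 degree V notch in its top, 48 mm wide and 24 mm deep. Origin: centre of the underside, z up; y runs from notch to notch, +y to the left. It may get knocked aside
- notch_left (a point): bottom of the V notch in the left upright (stand x = 0, y = +124 mm, z = 84 mm); a rod lying in the notch has its axis 7 mm above this point
- notch_right (a point): bottom of the V notch in the right upright (stand x = 0, y = -124 mm, z = 84 mm)
- rod: drying rod, 120 g: aluminium, 10 mm thick, tapered at the last 12 mm, with a steel stop collar (30 mm across, 8 mm thick) and a wooden grip. Origin: on the axis at the collar's face; the bare rod runs along -y for 297 mm, collar and grip lie at +y. It starts level in both notches of the stand, grip to the left, its origin at stand y = 134 to 144 mm, 91 mm high
- rod_grip (a point): middle of the wooden grip, a bar 22 by 22 mm in section and 100 mm long along the rod's y, on the rod's axis 70 mm from the rod's origin; to be gripped across its width from above
- rod_tip (a point): tip of the rod, 297 mm from the rod's origin along its -y
- wheel_a: wooden wheel standing on its rim in rack or tray: 80 mm across, rim 16 mm thick, 40 g, a hub boss 32 mm across and 8 mm high on one face only, a 20 mm hole right through. Origin: on its axis, mid rim (plain face y = -8, rim's other face +8, hub end +16 mm); y is its axis and points to the hub side. Hold it from above across the rim, fingertips 17 mm or more above the axis. May be absent
- wheel_b: wooden wheel standing on its rim in rack or tray: 80 mm across, rim 16 mm thick, 40 g, a hub boss 32 mm across and 8 mm high on one face only, a 20 mm hole right through. Origin: on its axis, mid rim (plain face y = -8, rim's other face +8, hub end +16 mm); y is its axis and points to the hub side. Hold it from above across the rim, fingertips 17 mm or more above the axis. May be absent
- wheel_c: wooden wheel standing on its rim in rack or tray: 80 mm across, rim 16 mm thick, 40 g, a hub boss 32 mm across and 8 mm high on one face only, a 20 mm hole right through. Origin: on its axis, mid rim (plain face y = -8, rim's other face +8, hub end +16 mm); y is its axis and points to the hub side. Hold it from above across the rim, fingertips 17 mm or more above the axis. May be absent
- wheel_d: wooden wheel standing on its rim in rack or tray: 80 mm across, rim 16 mm thick, 40 g, a hub boss 32 mm across and 8 mm high on one face only, a 20 mm hole right through. Origin: on its axis, mid rim (plain face y = -8, rim's other face +8, hub end +16 mm); y is its axis and points to the hub side. Hold it from above across the rim, fingertips 17 mm or more above the axis. May be absent
- wheel_e: wooden wheel standing on its rim in rack or tray: 80 mm across, rim 16 mm thick, 40 g, a hub boss 32 mm across and 8 mm high on one face only, a 20 mm hole right through. Origin: on its axis, mid rim (plain face y = -8, rim's other face +8, hub end +16 mm); y is its axis and points to the hub side. Hold it from above across the rim, fingertips 17 mm or more above the axis. May be absent
- wheel_f: wooden wheel standing on its rim in rack or tray: 80 mm across, rim 16 mm thick, 40 g, a hub boss 32 mm across and 8 mm high on one face only, a 20 mm hole right through. Origin: on its axis, mid rim (plain face y = -8, rim's other face +8, hub end +16 mm); y is its axis and points to the hub side. Hold it from above across the rim, fingertips 17 mm or more above the axis. May be absent
- glue_brush: flat glue brush 38 by 209 by 14 mm lying on the bench, not part of the job
- sanding_block: cork sanding block 63 by 101 by 33 mm, not part of the job
- oil_jar: closed jar of oil 58 mm across and 85 mm high, not part of the job
- eraser: eraser 19 by 44 by 12 mm, not part of the job
- marking_gauge: wooden marking gauge 62 by 210 by 69 mm, not part of the job
- oil_tray: oiling tray, fixed: a steel drip tray 112 (x) by 150 mm (y) with a 10 mm lip and the same rails and pegs as the rack, two places at y = -30 and +30 mm. One wheel stands in it, its axis along the tray's y at x = 0, 52 mm above the bench. Origin: centre of the underside
Things that resemble listed ones, but are neither listed nor needed, are in the scene too. Leave any purple look-alike of the wheel_b alone.

How it is judged:
On the way, in this order (a step that is already met when the one before it is completed fails the run):
1. every wheel stands in the rack, let go, with its hub towards the rack's left end (x of wheel_a in the frame of rack between -0.012 and 0.012 m and y of wheel_a in the frame of rack between -0.1 and 0.1 m and z of each of wheel_a, wheel_b, wheel_c, wheel_d, wheel_e, wheel_f in the frame of rack below 0.06 m and angle between each of wheel_a, wheel_b, wheel_c, wheel_d, wheel_e, wheel_f's own y axis and vertical above 1.3 rad and y of rack_left_end in the frame of wheel_a above 0.01 m and contact force between each of wheel_a, wheel_b, wheel_c, wheel_d, wheel_e, wheel_f and the fingers below 0.05 N and x of wheel_b in the frame of rack between -0.012 and 0.012 m and y of wheel_b in the frame of rack between -0.1 and 0.1 m and y of rack_left_end in the frame of wheel_b above 0.01 m and x of wheel_c in the frame of rack between -0.012 and 0.012 m and y of wheel_c in the frame of rack between -0.1 and 0.1 m and y of rack_left_end in the frame of wheel_c above 0.01 m and x of wheel_d in the frame of rack between -0.012 and 0.012 m and y of wheel_d in the frame of rack between -0.1 and 0.1 m and y of rack_left_end in the frame of wheel_d above 0.01 m and x of wheel_e in the frame of rack between -0.012 and 0.012 m and y of wheel_e in the frame of rack between -0.1 and 0.1 m and y of rack_left_end in the frame of wheel_e above 0.01 m and x of wheel_f in the frame of rack between -0.012 and 0.012 m and y of wheel_f in the frame of rack between -0.1 and 0.1 m and y of rack_left_end in the frame of wheel_f above 0.01 m), for 0.2 s.
2. all the wheels hang on the rod together, lifted clear of the rack, hubs towards the rod's grip (x of wheel_a in the frame of rod between -0.012 and 0.012 m and z of wheel_a in the frame of rod between -0.012 and 0.012 m and y of wheel_a in the frame of rod between -0.285 and -0.005 m and y of rod_grip in the frame of wheel_a above 0.03 m and x of wheel_b in the frame of rod between -0.012 and 0.012 m and z of wheel_b in the frame of rod between -0.012 and 0.012 m and y of wheel_b in the frame of rod between -0.285 and -0.005 m and y of rod_grip in the frame of wheel_b above 0.03 m and x of wheel_c in the frame of rod between -0.012 and 0.012 m and z of wheel_c in the frame of rod between -0.012 and 0.012 m and y of wheel_c in the frame of rod between -0.285 and -0.005 m and y of rod_grip in the frame of wheel_c above 0.03 m and x of wheel_d in the frame of rod between -0.012 and 0.012 m and z of wheel_d in the frame of rod between -0.012 and 0.012 m and y of wheel_d in the frame of rod between -0.285 and -0.005 m and y of rod_grip in the frame of wheel_d above 0.03 m and x of wheel_e in the frame of rod between -0.012 and 0.012 m and z of wheel_e in the frame of rod between -0.012 and 0.012 m and y of wheel_e in the frame of rod between -0.285 and -0.005 m and y of rod_grip in the frame of wheel_e above 0.03 m and x of wheel_f in the frame of rod between -0.012 and 0.012 m and z of wheel_f in the frame of rod between -0.012 and 0.012 m and y of wheel_f in the frame of rod between -0.285 and -0.005 m and y of rod_grip in the frame of wheel_f above 0.03 m and z of each of wheel_a, wheel_b, wheel_c, wheel_d, wheel_e, wheel_f in the frame of rack above 0.085 m), for 0.2 s.
At the end, for the whole second after the job is handed in: the rod lies level (3 degrees) in both notches of the stand (each notch's bottom within 12 mm of the rod's axis), let go; every wheel hangs on it (12 mm) between the uprights, hub side towards the grip; all at rest (x of wheel_a in the frame of rod between -0.012 and 0.012 m and z of wheel_a in the frame of rod between -0.012 and 0.012 m and y of wheel_a in the frame of rod between -0.285 and -0.005 m and y of rod_grip in the frame of wheel_a above 0.03 m and x of wheel_b in the frame of rod between -0.012 and 0.012 m and z of wheel_b in the frame of rod between -0.012 and 0.012 m and y of wheel_b in the frame of rod between -0.285 and -0.005 m and y of rod_grip in the frame of wheel_b above 0.03 m and x of wheel_c in the frame of rod between -0.012 and 0.012 m and z of wheel_c in the frame of rod between -0.012 and 0.012 m and y of wheel_c in the frame of rod between -0.285 and -0.005 m and y of rod_grip in the frame of wheel_c above 0.03 m and x of wheel_d in the frame of rod between -0.012 and 0.012 m and z of wheel_d in the frame of rod between -0.012 and 0.012 m and y of wheel_d in the frame of rod between -0.285 and -0.005 m and y of rod_grip in the frame of wheel_d above 0.03 m and x of wheel_e in the frame of rod between -0.012 and 0.012 m and z of wheel_e in the frame of rod between -0.012 and 0.012 m and y of wheel_e in the frame of rod between -0.285 and -0.005 m and y of rod_grip in the frame of wheel_e above 0.03 m and x of wheel_f in the frame of rod between -0.012 and 0.012 m and z of wheel_f in the frame of rod between -0.012 and 0.012 m and y of wheel_f in the frame of rod between -0.285 and -0.005 m and y of rod_grip in the frame of wheel_f above 0.03 m and y of wheel_a in the frame of stand between -0.114 and 0.114 m and y of wheel_b in the frame of stand between -0.114 and 0.114 m and y of wheel_c in the frame of stand between -0.114 and 0.114 m and y of wheel_d in the frame of stand between -0.114 and 0.114 m and y of wheel_e in the frame of stand between -0.114 and 0.114 m and y of wheel_f in the frame of stand between -0.114 and 0.114 m and x of notch_left in the frame of rod between -0.012 and 0.012 m and z of notch_left in the frame of rod between -0.012 and 0.012 m and y of notch_left in the frame of rod between -0.29 and -0.002 m and x of notch_right in the frame of rod between -0.012 and 0.012 m and z of notch_right in the frame of rod between -0.012 and 0.012 m and y of notch_right in the frame of rod between -0.29 and -0.002 m and angle between stand's own z axis and vertical below 0.05 rad and angle between rod's own y axis and vertical above 1.52 rad and linear speed of rod below 0.02 m/s and linear speed of each of wheel_a, wheel_b, wheel_c, wheel_d, wheel_e, wheel_f below 0.03 m/s and contact force between rod and the fingers below 0.05 N); the robot touches nothing.
It fails at once if a wheel is laid or falls on its face (angle between any of wheel_a, wheel_b, wheel_c, wheel_d, wheel_e, wheel_f's own y axis and vertical below 0.6 rad).
It fails at once if a thing that is no part of the job is moved by more than 30 mm (distance of any of glue_brush, sanding_block, oil_jar, eraser, marking_gauge from where it was at the start of the episode above 0.03 m).
Of wheel_a, wheel_c, wheel_d only 1 to 2 are there at a start; the rules pass over those that are not, and their reading is None.
Of wheel_e, wheel_f only 1 to 1 are there at a start; the rules pass over those that are not, and their reading is None.
At some moment in a run one of stand may be knocked a few centimetres aside while the robot is not near it.
It also fails if it takes over 210 s, if anything falls off the work surface, if the arm or the gripper's body presses on something with over 40 N, if the wrist force passes 120 N, or if a joint passes its speed limit or range.

## Working session

There is one attempt and no reset: what is moved stays moved. The work goes in short steps, Python scripts to look and compute and a tool call to move; the robot and the scene stay as the last step left them, time stands still between calls to the robot, and variables do not carry over. Pictures are saved under pics/ and viewed, on a budget of 14 in all, crops included, one or two more only if the job needs it, and the job is handed in when it is done.

Besides the shell and the picture viewer there is one more tool, called after "Call:" as a command line: name --argument value ..., lists and objects as JSON in quotes. step_arm: Moves the arm, as the interface text tells. Its arguments: {"type":"object","properties":{"moves":{"type":"array"},"grip_force":{"type":"number"}},"required":["moves"]}

```bash
ls; mkdir -p pics; cat > h.py <<'E'
import numpy as np, cv2
from scipy.spatial.transform import Rotation as R
from station import ctrl, cams, finder
def rot(a):
    a=np.array(a,float)
    return a if a.shape==(3,3) else (R.from_rotvec(a).as_matrix() if a.size==3 else R.from_quat(a).as_matrix())
def K(im): return np.array([[im['fx'],0,im['cx']],[0,im['fy'],im['cy']],[0,0,1]])
def ray(im,px,z):
    p=cv2.undistortPoints(np.array([[px]],float),K(im),np.array(im['dist_coeffs'],float))[0,0]
    d=rot(im['attitude'])@np.array([p[0],-p[1],-1]); o=np.array(im['position'])
    return o+d*(z-o[2])/d[2]
def proj(im,P):
    c=(np.atleast_2d(P)-im['position'])@rot(im['attitude'])
    c=c*[1,-1,-1]
    return cv2.projectPoints(c.reshape(-1,1,3),np.zeros(3),np.zeros(3),K(im),np.array(im['dist_coeffs'],float))[0].reshape(-1,2)
E
python3 - <<'E'
from h import *
o=ctrl.get_obs(); print({k:np.round(v,3) for k,v in o.items()}, ctrl.tcp_to_tips)
for c in ['scene','top']:
    im=cams.get_image(c); cv2.imwrite(f'pics/{c}0.png',im['pixels'])
    print(c,im['position'],im['attitude'],im['fx'],im['dist_coeffs'])
    for n in ['rack','rack_left_end','stand','notch_left','notch_right','rod','rod_grip','rod_tip','wheel_a','wheel_b','wheel_e','oil_tray','glue_brush','sanding_block','oil_jar','eraser','marking_gauge']:
        for r in finder.tip_of(c,n)[:6]: print(c,n,np.round(r['at']),round(r['conf'],2),np.round(ray(im,r['at'],{'notch_left':.084,'notch_right':.084,'rod_grip':.091,'rod':.091,'rod_tip':.091,'wheel_a':.052,'wheel_b':.052,'wheel_e':.052,'rack_left_end':.018}.get(n,0)),3))
E
```

```text
pics
{'t': np.float64(0.0), 'q': array([-1.449,  0.053,  1.614,  0.   ,  1.476, -0.119]), 'dq': array([-0.   ,  0.   ,  0.002, -0.   , -0.   , -0.001]), 'effort': array([ 0.0000e+00, -3.9368e+01, -3.7018e+01, -0.0000e+00,  7.0000e-03,
        0.0000e+00]), 'tool_pos': array([ 0.149, -0.606,  0.219]), 'tool_rot': array([ 1.031,  1.315, -1.029]), 'contact_force': array([-0.387,  1.081,  0.367]), 'wrist_torque': array([ 0.035, -0.079,  0.042]), 'opening': np.float64(0.085)} 0.017
scene [-0.01907372 -0.98551218  0.86326961] [ 0.94721767 -0.27197382 -0.46663512] 520.2588526759329 [-0.03013114  0.          0.          0.          0.        ]
scene rack [306. 322.] 0.59 [ 0.449 -0.173  0.   ]
scene rack_left_end [304. 324.] 0.42 [ 0.433 -0.193  0.018]
scene stand [325. 260.] 0.87 [0.622 0.022 0.   ]
scene notch_left [300. 216.] 0.79 [0.608 0.146 0.084]
scene notch_left [306. 324.] 0.27 [ 0.401 -0.258  0.084]
scene notch_right [360. 253.] 0.73 [ 0.657 -0.089  0.084]
scene rod [295. 206.] 0.79 [0.615 0.191 0.091]
scene rod_grip [284. 203.] 0.56 [0.597 0.223 0.091]
scene rod_tip [366. 263.] 0.
[... 2166 characters left out ...]
 -0.262  0.052]
top wheel_b [300. 172.] 0.44 [0.777 0.026 0.052]
top wheel_e [434. 237.] 0.74 [ 0.596 -0.349  0.052]
top wheel_e [366. 288.] 0.71 [ 0.452 -0.162  0.052]
top wheel_e [403. 290.] 0.51 [ 0.448 -0.262  0.052]
top wheel_e [300. 172.] 0.44 [0.777 0.026 0.052]
top oil_tray [420. 244.] 0.84 [ 0.582 -0.325  0.   ]
top glue_brush [448. 286.] 0.88 [ 0.461 -0.402  0.   ]
top glue_brush [372. 288.] 0.68 [ 0.454 -0.185  0.   ]
top glue_brush [420. 239.] 0.51 [ 0.595 -0.325  0.   ]
top sanding_block [410. 336.] 0.66 [ 0.319 -0.293  0.   ]
top oil_jar [465. 263.] 0.65 [ 0.528 -0.454  0.   ]
top eraser [165. 253.] 0.52 [0.546 0.422 0.   ]
top marking_gauge [154. 294.] 0.85 [0.425 0.447 0.   ]
```

```bash
python3 - <<'E'
import cv2
a=cv2.imread('pics/scene0.png'); b=cv2.imread('pics/top0.png')
cv2.imwrite('pics/c1.png',cv2.resize(a[180:430,240:500],(780,600)[:2] and None,fx=2.4,fy=2.4,interpolation=2))
cv2.imwrite('pics/c2.png',cv2.resize(b[140:365,140:490],None,fx=2.28,fy=2.28,interpolation=2))
E
```

```text
(no output)
```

View pics/c1.png

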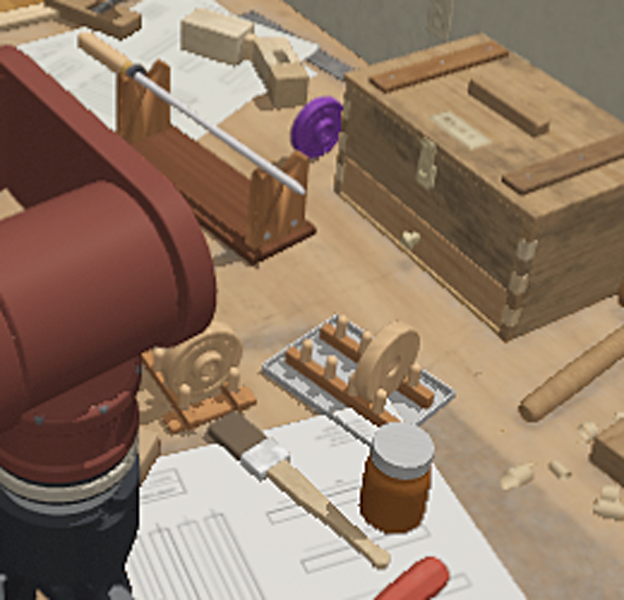

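View pics/c2.png

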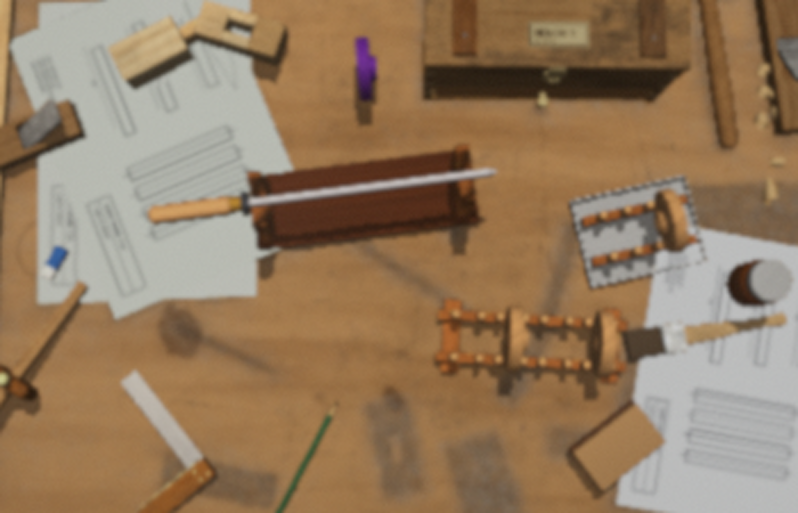

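The scene view (c1) shows the pale tray wheel at about (385,355) and one rack wheel at about (205,360). A purple look-alike stands at (318,125). The top view (c2) shows rack wheels at (517,340) and (607,342), the tray wheel at (672,220) and the purple look-alike at (365,68). Candidates for "wheel", in raw top pixels: (366,288) and (403,290) in the rack, (434,237) in the tray, and (300,172) purple, which I leave alone. Next is a close wrist look.

```bash
cat >> h.py <<'E'
def goto(pos,jaw=None,tilt=None):
    """print shift(cm)/turn(deg) in tool axes to reach pos with tool down and tool z along 'jaw' (world xy)"""
    o=ctrl.get_obs(); T=rot(o['tool_rot']); 
    x=np.array([0,0,-1.])
    if jaw is None: jaw=T[:,2]
    z=np.array([jaw[0],jaw[1],0.]);z/=np.linalg.norm(z)
    G=np.stack([x,np.cross(z,x),z],1)
    s=T.T@(np.array(pos)-o['tool_pos'])*100
    rv=R.from_matrix(T.T@G).as_rotvec(degrees=True)
    print('shift',np.round(s,2),'turn',np.round(rv,1),'t',round(float(o['t']),1),'pos',np.round(o['tool_pos'],4),'jaw',np.round(T[:,2],3),'q6',np.round(o['q'],2),'F',np.round(o['contact_force'],1),'open',round(float(o['opening']),4))
E
python3 - <<'E'
from h import *
goto([0.45,-0.10,0.30])
o=ctrl.get_obs();T=rot(o['tool_rot']);print(T)
im=cams.get_image('wrist');C=rot(im['attitude']);print(T.T@(np.array(im['position'])-o['tool_pos']),T.T@C,im['fx'])
E
```

```text
shift [ -8.01  41.32 -42.05] turn [ 0. -0.  0.] t 1.8 pos [ 0.149  -0.607   0.2199] jaw [ 0.238 -0.971 -0.   ] q6 [-1.45  0.05  1.61 -0.    1.48 -0.12] F [-0.2 -0.8  0.2] open 0.0853
[[-1.91954800e-05  9.71146835e-01  2.38482336e-01]
 [-4.18710541e-06  2.38482336e-01 -9.71146835e-01]
 [-1.00000000e+00 -1.96401803e-05 -5.11488742e-07]]
[-0.15512571  0.07506232 -0.00041039] [[ 6.82864879e-04  2.92060918e-01 -9.56399474e-01]
 [-1.97290118e-04  9.56399718e-01  2.92060851e-01]
 [ 9.99999747e-01 -1.07499332e-05  7.10712510e-04]] 389.523459978631
```

Call:
step_arm --moves '[[[-4,4,-2.7],[0,0,0],0.5],[[-6,8,-5.4],[2,0,0],0.5],[[-8,12,-8.1],[4,0,0],0.5],[[-8,16,-10.8],[6,0,0],0.5],[[-8,20,-13.5],[8,0,0],0.5],[[-8,24,-16],[10,0,0],0.5],[[-8,28,-19],[12,0,0],0.5],[[-8,32,-21.5],[14,0,0],0.5],[[-8,36,-24.2],[15,0,0],0.5],[[-8,40.2,-26.9],[16.5,0,0],0.5]]'

```text
t: 2.68
tool_pos: [0.4178, -0.3112, 0.2999]
tool_rot: [1.245, 1.185, -1.244]
contact_force: [0.5, -0.2, -0.3]
opening: 0.0428
```

```bash
python3 - <<'E'
from h import *
goto([0.475,-0.25,0.30],[-0.047,-1])
im=cams.get_image('wrist'); cv2.imwrite('pics/w1.png',im['pixels'])
for n,z in [('rack',0),('rack_left_end',.018),('wheel_a',.052),('oil_tray',0)]:
    for r in finder.tip_of('wrist',n)[:6]: print(n,np.round(r['at']),round(r['conf'],2),np.round(ray(im,r['at'],z),4))
E
```

```text
shift [-0.01  5.41 -6.39] turn [-0.1  0.  -0.1] t 2.7 pos [ 0.4178 -0.3112  0.2999] jaw [-0.048 -0.999  0.001] q6 [-0.78 -0.23  1.75  0.    1.62  0.84] F [ 0.5 -0.2 -0.3] open 0.0428
rack_left_end [100. 169.] 0.8 [ 0.4532 -0.0624  0.018 ]
wheel_a [174. 168.] 0.93 [ 0.4546 -0.1568  0.052 ]
wheel_a [280. 172.] 0.71 [ 0.4447 -0.2635  0.052 ]
wheel_a [328.  22.] 0.68 [ 0.5792 -0.3192  0.052 ]
oil_tray [325.  21.] 0.75 [ 0.5912 -0.3175  0.    ]
oil_tray [458.  84.] 0.23 [ 0.5234 -0.4586  0.    ]
```

View pics/w1.png

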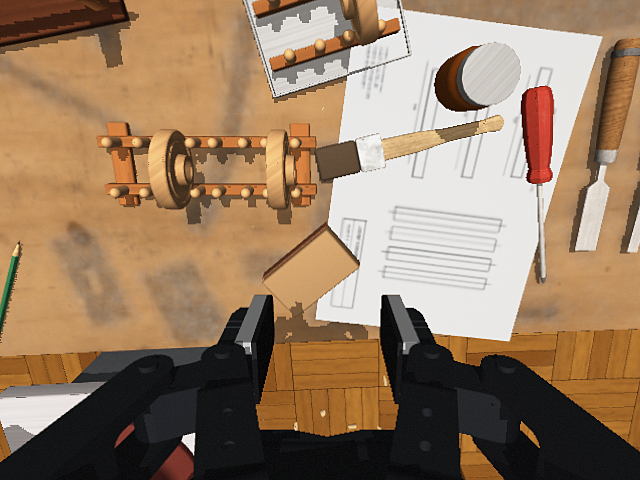

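Rack wheels are at (174,168) and (280,172), and both hubs look right, so both have to be turned. The free places are rack y = +81 and -27. I'll fit the rack pose from the peg tops.

```bash
python3 - <<'E'
from h import *
im=dict(cams.get_image('wrist'))
px=[(113,140),(192,142),(213,142),(243,142),(305,142),(112,190),(196,193),(217,194),(246,194),(306,192)]
for p in px: print(p,np.round(ray(im,p,.038),4))
E
```

```text
(113, 140) [ 0.482  -0.0951  0.038 ]
(192, 142) [ 0.4767 -0.1756  0.038 ]
(213, 142) [ 0.4757 -0.1973  0.038 ]
(243, 142) [ 0.4744 -0.2283  0.038 ]
(305, 142) [ 0.4715 -0.2924  0.038 ]
(112, 190) [ 0.4308 -0.0832  0.038 ]
(196, 193) [ 0.4236 -0.1719  0.038 ]
(217, 194) [ 0.4215 -0.1943  0.038 ]
(246, 194) [ 0.4201 -0.2254  0.038 ]
(306, 192) [ 0.4193 -0.2902  0.038 ]
```

Call:
step_arm --moves '[[[0,3,-2],[0,0,0],0.5],[[0,6,-4],[0,0,0],0.5],[[0,9,-6],[0,0,0],0.5],[[0,10,-8],[0,0,0],0.5],[[0,10,-8],[0,0,0],0.5],[[0,10,-8],[0,0,0],0.5],[[0,10,-8],[0,0,0],0.5],[[0,10,-8],[0,0,0],0.5],[[0,10,-8],[0,0,0],0.5],[[0,10,-8],[0,0,0],0.5]]'

```text
t: 3.82
tool_pos: [0.5194, -0.2395, 0.2995]
tool_rot: [1.245, 1.185, -1.246]
contact_force: [0.2, -0.0, 0.0]
opening: 0.0427
```

```bash
python3 - <<'E'
from h import *
goto([0.475,-0.25,0.30],[-0.047,-1])
im=cams.get_image('wrist'); cv2.imwrite('pics/w2.png',im['pixels'])
for n,z in [('rack',0),('rack_left_end',.018),('wheel_a',.052),('oil_tray',0)]:
    for r in finder.tip_of('wrist',n)[:6]: print(n,np.round(r['at']),round(r['conf'],2),np.round(ray(im,r['at'],z),4))
E
```

```text
shift [-0.05 -4.38  1.27] turn [-0.2  0.   0. ] t 3.8 pos [ 0.5194 -0.2395  0.2995] jaw [-0.05  -0.999  0.001] q6 [-0.56 -0.11  1.64 -0.    1.61  1.06] F [ 0.2 -0.   0. ] open 0.0427
rack [284. 248.] 0.84 [ 0.4472 -0.1827  0.    ]
rack_left_end [177. 254.] 0.9 [ 0.4526 -0.0589  0.018 ]
wheel_a [432. 110.] 0.81 [ 0.5989 -0.3461  0.052 ]
wheel_a [253. 259.] 0.59 [ 0.4535 -0.1551  0.052 ]
wheel_a [352. 263.] 0.57 [ 0.4436 -0.2633  0.052 ]
oil_tray [395. 122.] 0.87 [ 0.5885 -0.3181  0.    ]
```

View pics/w2.png

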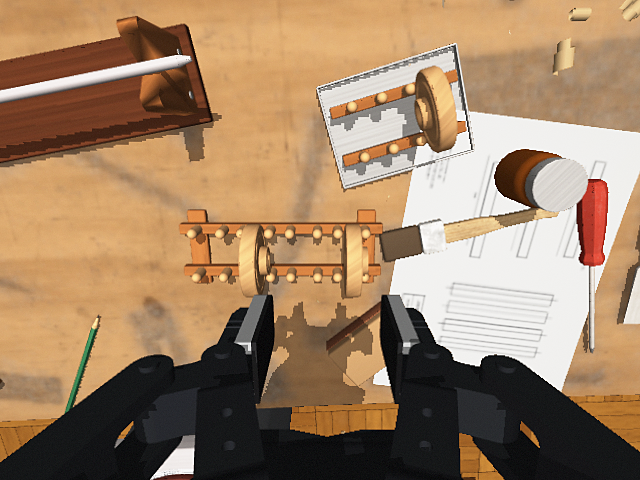

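The tray wheel is at (432,110) with its hub to the left, so it needs no turning. I'll fit the rack with the peg layout.

```bash
cat > rackfit.py <<'E'
from h import *
from scipy.optimize import least_squares
def fit(im,px,ry,rx,zp=.041,x0=(.449,-.182,-.05)):
    ry=np.array(ry);rx=np.array(rx)
    def P(p):
        u=np.array([-np.sin(p[2]),np.cos(p[2])]);v=np.array([np.cos(p[2]),np.sin(p[2])])
        return np.c_[p[:2]+np.outer(ry,u)+np.outer(rx,v),np.full(len(ry),zp)]
    s=least_squares(lambda p:(proj(im,P(p))-px).ravel(),x0,loss='soft_l1')
    return s.x,np.round(s.fun.reshape(-1,2),1)
E
python3 - <<'E'
from rackfit import *
im=cams.get_image('wrist')
px=[(192,232),(221,233),(269,233),(290,233),(318,233),(367,234),(196,275),(224,275),(270,278),(295,276),(317,276),(337,276),(369,277)]
ry=[.0965,.0655,.0115,-.0115,-.0425,-.0965,.0965,.0655,.0115,-.0115,-.0425,-.0655,-.0965]
x,f=fit(im,px,ry,[.026]*6+[-.026]*7); print(x,f.tolist())
u=np.array([-np.sin(x[2]),np.cos(x[2])])
for k in (81,27,-27,-81): print(k,np.round(x[:2]+u*k/1000,4))
# tray pegs
px=[(352,106),(380,97),(408,89),(364,156),(392,148),(420,140)]
for p in px: print(np.round(ray(im,p,.041),4))
goto([.599,-.346,.2])
E
```

```text
[ 0.45342749 -0.18261505 -0.05695822] [[-0.1, -0.1], [-0.8, -0.9], [0.3, -0.5], [0.2, -0.3], [0.2, -0.0], [0.2, -0.6], [0.1, 0.8], [-0.6, 1.0], [0.9, -1.7], [-4.0, 0.5], [1.1, 0.7], [1.3, 0.9], [-3.6, 0.1]]
81 [ 0.458  -0.1017]
27 [ 0.455  -0.1557]
-27 [ 0.4519 -0.2096]
-81 [ 0.4488 -0.2635]
[ 0.6074 -0.2676  0.041 ]
[ 0.6145 -0.2956  0.041 ]
[ 0.6205 -0.3233  0.041 ]
[ 0.5578 -0.2786  0.041 ]
[ 0.5645 -0.3077  0.041 ]
[ 0.571  -0.3363  0.041 ]
shift [ 9.94  8.42 10.35] turn [-0.  0.  0.] t 4.1 pos [ 0.5199 -0.2386  0.2993] jaw [-0.048 -0.999  0.   ] q6 [-0.56 -0.11  1.64 -0.    1.61  1.06] F [0.2 0.6 0.6] open 0.0427
```

Call:
step_arm --moves '[[[0,2.5,3],[-4,0,0],0.5],[[3,5,6],[-8,0,0],0.5],[[7,7,8.5],[-12,0,0],0.5],[[11,8.5,10.3],[-16,0,0],0.5],[[14,8.5,10.3],[-16,0,0],0.5],[[15,8.5,10.3],[-16,0,0],0.5],[[15,8.5,10.3],[-16,0,0],0.5],[[15,8.5,10.3],[-16,0,0],0.5],[[15,8.5,10.3],[-16,0,0],0.5],[[15,8.5,10.3],[-16,0,0],0.5]]'

```text
t: 4.95
tool_pos: [0.6013, -0.3463, 0.1531]
tool_rot: [1.036, 1.304, -1.036]
contact_force: [0.6, 0.4, 0.9]
opening: 0.0429
```

```bash
python3 - <<'E'
from h import *
goto([.5997,-.3455,.089],[.23,-.973])
im=cams.get_image('wrist'); cv2.imwrite('pics/w3.png',im['pixels'])
print([(np.round(r['at']),r['conf']) for r in finder.tip_of('wrist','wheel_a')])
print(proj(im,[.5997,-.3455,.092]))
E
```

```text
shift [ 6.41 -0.16 -0.14] turn [-0.   0.3 -0.2] t 5.0 pos [ 0.6013 -0.3463  0.1531] jaw [ 0.23  -0.973  0.004] q6 [-0.63  0.25  1.5  -0.    1.38  0.71] F [0.6 0.4 0.9] open 0.0429
[(array([ 35., 366.]), 0.89), (array([325., 242.]), 0.89), (array([355., 373.]), 0.44)]
[[325.23646391 257.13219132]]
```

View pics/w3.png

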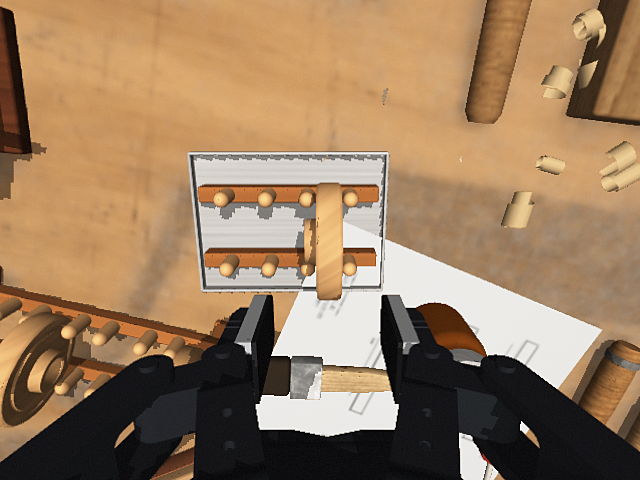

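The tray wheel is centred between the fingers at (329,240), hub left. Descend and grip.

Call:
step_arm --moves '[[[2,-0.1,0],[0,0,0],0.5],[[4,-0.1,0],[0,0,0],0.5],[[6,-0.1,0],[0,0,0],0.5],[[6.4,-0.1,0],[0,0,0],0.5],[[6.4,-0.1,0],[0,0,0],0.5],[[6.4,-0.1,0],[0,0,0],0.1],[[6.4,-0.1,0],[0,0,0],0],[[6.4,-0.1,0],[0,0,0],0],[[6.4,-0.1,0],[0,0,0],0],[[6.4,-0.1,0],[0,0,0],0]]' --grip_force 40

```text
t: 5.88
tool_pos: [0.6008, -0.3469, 0.0898]
tool_rot: [1.036, 1.303, -1.036]
contact_force: [-0.5, -0.3, -0.2]
opening: 0.0
```

Call:
step_arm --moves '[[[0,0,0],[0,0,0],0],[[0,0,0],[0,0,0],0],[[-1,0,0],[0,0,0],0],[[-3,0,0],[0,0,0],0],[[-6,0,0],[0,0,0],0],[[-9,0,0],[0,0,0],0],[[-11,0,0],[0,0,0],0],[[-11,0,0],[0,0,0],0],[[-11,0,0],[0,0,0],0],[[-11,0,0],[0,0,0],0]]'

```text
t: 6.72
tool_pos: [0.5998, -0.3462, 0.1991]
tool_rot: [1.036, 1.304, -1.036]
contact_force: [0.0, 0.4, -0.4]
opening: 0.0005
```

```bash
python3 - <<'E'
from h import *
goto([.458,-.1017,.17],[-.057,-.998])
E
```

```text
shift [  2.77  -8.2  -27.06] turn [16.5  0.2 -0.2] t 6.7 pos [ 0.5998 -0.3462  0.1991] jaw [ 0.229 -0.973  0.004] q6 [-0.63  0.22  1.47 -0.    1.45  0.71] F [ 0.   0.4 -0.4] open 0.0005
```

The fingers closed to 0, so the grip missed. Look.

```bash
python3 - <<'E'
from h import *
im=cams.get_image('wrist'); cv2.imwrite('pics/w4.png',im['pixels'])
print([(np.round(r['at']),r['conf'],np.round(ray(im,r['at'],.052),3)) for r in finder.tip_of('wrist','wheel_a')])
E
```

```text
[(array([ 75., 332.]), 0.8, array([ 0.453, -0.158,  0.052])), (array([327., 223.]), 0.62, array([ 0.597, -0.347,  0.052])), (array([197., 366.]), 0.59, array([ 0.443, -0.264,  0.052]))]
```

View pics/w4.png

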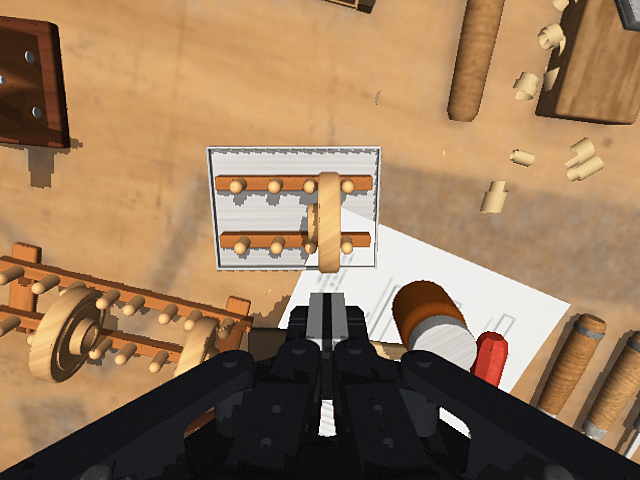

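```bash
python3 - <<'E'
from h import *
im=cams.get_image('wrist');o=ctrl.get_obs();T=rot(o['tool_rot'])
for d in (.017,.0,-.002,-.02): print(d,proj(im,o['tool_pos']+T[:,0]*d))
# wheel outline fit: rim circle points for hypotheses
c=np.array([.5997,-.3455]);x=np.array([.973,.23])
for z in (.052,.04,.03):
    a=np.radians(np.arange(0,181,30)); P=np.c_[c+np.outer(np.cos(a)*.04,x),z+.04*np.sin(a)]
    print(z,np.round(proj(im,P)).tolist())
E
```

```text
0.017 [[327.79250102 284.78436346]]
0.0 [[327.87623829 300.43430071]]
-0.002 [[327.88716186 302.47498709]]
-0.02 [[327.99804427 323.17836698]]
0.052 [[327.0, 169.0], [327.0, 179.0], [327.0, 203.0], [327.0, 233.0], [327.0, 258.0], [327.0, 269.0], [327.0, 267.0]]
0.04 [[327.0, 167.0], [327.0, 177.0], [327.0, 200.0], [327.0, 229.0], [327.0, 253.0], [327.0, 264.0], [327.0, 262.0]]
0.03 [[327.0, 165.0], [327.0, 175.0], [327.0, 198.0], [327.0, 225.0], [327.0, 248.0], [327.0, 260.0], [327.0, 258.0]]
```

Call:
step_arm --moves '[[[0,0,0],[0,0,0],0.4],[[0,0,0],[0,0,0],0.4],[[0,0,0],[0,0,0],0.4],[[3,-0.1,0],[0,0,0],0.4],[[6,-0.1,0],[0,0,0],0.4],[[9,-0.1,0],[0,0,0],0.4],[[11,-0.1,0],[0,0,0],0.4],[[11,-0.1,0],[0,0,0],0.4],[[11,-0.1,0],[0,0,0],0.4],[[11,-0.1,0],[0,0,0],0.4]]'

```text
t: 7.7
tool_pos: [0.5995, -0.3469, 0.0893]
tool_rot: [1.036, 1.304, -1.036]
contact_force: [0.6, -0.5, 0.2]
opening: 0.0342
```

```bash
python3 - <<'E'
from h import *
im=cams.get_image('wrist'); a=im['pixels'][120:420,160:500]
s=cams.get_image('scene'); b=s['pixels'][200:430,280:500]
cv2.imwrite('pics/w5.png',np.vstack([cv2.resize(a,(400,353))[:330],cv2.resize(b,(400,418))[100:370]]))
goto([.5997,-.3455,.089],[.23,-.973])
E
```

```text
shift [ 0.15  0.01 -0.19] turn [-0.   0.3 -0.3] t 7.8 pos [ 0.6001 -0.3474  0.0905] jaw [ 0.23  -0.973  0.006] q6 [-0.63  0.31  1.55 -0.    1.28  0.71] F [0.2 0.4 0.3] open 0.0343
```

View pics/w5.png

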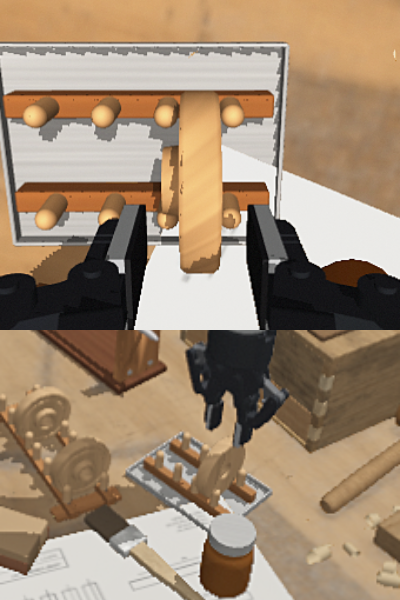

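```bash
python3 - <<'E'
from h import *
im=cams.get_image('wrist');o=ctrl.get_obs();T=rot(o['tool_rot'])
for d in (.017,0): 
  for w in (-.011,0,.011): print(d,w,np.round(proj(im,o['tool_pos']+T[:,0]*d+T[:,1]*w+T[:,2]*.017)))
c=np.array([.5997,-.3455]);x=np.array([.973,.23])
a=np.radians(np.arange(0,181,30)); P=np.c_[c+np.outer(np.cos(a)*.04,x),.052+.04*np.sin(a)]
print(np.round(proj(im,P)).tolist())
s=cams.get_image('scene'); print(np.round(proj(s,P)).tolist(), proj(s,o['tool_pos']),proj(s,o['tool_pos']+T[:,0]*.017))
cv2.imwrite('pics/s6.png',s['pixels']); cv2.imwrite('pics/w6.png',im['pixels'])
for q in finder.tip_of('scene','wheel_a'): print(q['at'],q['conf'])
E
```

```text
0.017 -0.011 [[362. 306.]]
0.017 0 [[363. 285.]]
0.017 0.011 [[364. 263.]]
0 -0.011 [[366. 323.]]
0 0 [[367. 301.]]
0 0.011 [[367. 277.]]
[[324.0, 194.0], [323.0, 214.0], [323.0, 254.0], [324.0, 302.0], [324.0, 336.0], [324.0, 347.0], [324.0, 336.0]]
[[412.0, 321.0], [412.0, 315.0], [409.0, 313.0], [404.0, 316.0], [398.0, 321.0], [393.0, 329.0], [390.0, 337.0]] [[404.06047897 316.52121028]] [[403.18680512 322.23378774]]
[369.5, 235.0] 0.88
[400.6, 329.2] 0.61
[303.2, 301.5] 0.58
[325.5, 331.2] 0.56
[304.8, 323.2] 0.48
```

```bash
python3 - <<'E'
from h import *
s=cv2.imread('pics/s6.png')[255:365,345:465]; w=cv2.imread('pics/w6.png')[180:420,220:440]
for_=cv2.resize(s,(480,440),interpolation=2)
cv2.imwrite('pics/v6.png',np.hstack([for_,cv2.resize(w,(320,440))[:, :320]]))
o=ctrl.get_obs();T=rot(o['tool_rot']);im=cams.get_image('scene')
for k in (-.025,0,.025): print(np.round((proj(im,o['tool_pos']+T[:,0]*.017+T[:,2]*k)-[345,255])*4))
E
```

```text
[[197. 247.]]
[[232. 270.]]
[[267. 293.]]
```

View pics/v6.png

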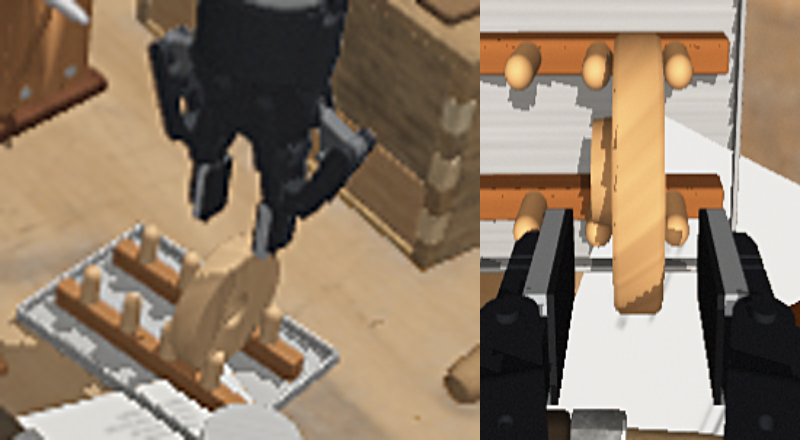

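Both views show the tips higher than stated: they closed above the rim top with the TCP at 0.090, so they reach at least 19 mm less than given. I'll go 22 mm lower, which keeps them at or above 0.070.

Call:
step_arm --moves '[[[1,0,-0.1],[0,0,0],0.4],[[2,0,-0.1],[0,0,0],0.4],[[2.2,0,-0.1],[0,0,0],0.4],[[2.2,0,-0.1],[0,0,0],0.4],[[2.2,0,-0.1],[0,0,0],0],[[2.2,0,-0.1],[0,0,0],0],[[2.2,0,-0.1],[0,0,0],0],[[2.2,0,-0.1],[0,0,0],0],[[2.2,0,-0.1],[0,0,0],0],[[2.2,0,-0.1],[0,0,0],0]]' --grip_force 40

```text
t: 8.83
tool_pos: [0.5992, -0.3459, 0.0673]
tool_rot: [1.036, 1.304, -1.036]
contact_force: [-0.8, 0.6, -0.2]
opening: 0.0151
```

```bash
python3 - <<'E'
from h import *
goto([.5997,-.3455,.089],[.23,-.973])
im=cams.get_image('wrist');s=cams.get_image('scene')
w=im['pixels'][180:420,220:440]
cv2.imwrite('pics/v7.png',np.hstack([cv2.resize(s['pixels'][255:365,345:465],(480,440),interpolation=2),cv2.resize(w,(320,440))]))
E
```

```text
shift [-2.17  0.07 -0.02] turn [-0.   0.3 -0.2] t 8.8 pos [ 0.5992 -0.3459  0.0673] jaw [ 0.23  -0.973  0.004] q6 [-0.63  0.33  1.56 -0.    1.24  0.71] F [-0.8  0.6 -0.2] open 0.0151
```

View pics/v7.png

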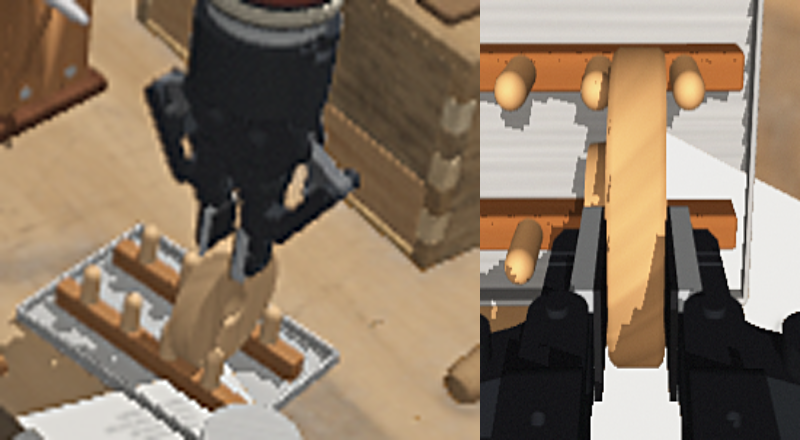

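Gripped, opening 15.1 mm (rim 16). Lift and carry to place +81.

Call:
step_arm --moves '[[[-1,0,0],[0,0,0],0],[[-2.5,0,0],[0,0,0],0],[[-4.5,0,0],[0,0,0],0],[[-7,0,0],[0,0,0],0],[[-9.5,0,0],[0,0,0],0],[[-11.5,0,0],[0,0,0],0],[[-12,0,0],[0,0,0],0],[[-12,0,0],[0,0,0],0],[[-12,0,0],[0,0,0],0],[[-12,0,0],[0,0,0],0]]'

```text
t: 9.77
tool_pos: [0.5978, -0.3449, 0.1852]
tool_rot: [1.036, 1.307, -1.037]
contact_force: [-0.0, 0.4, 0.2]
opening: 0.015
```

```bash
python3 - <<'E'
from h import *
goto([.458,-.1017,.187],[-.057,-.998])
E
```

```text
shift [ -0.24  -8.03 -26.88] turn [16.5  0.1 -0.1] t 9.8 pos [ 0.5978 -0.3449  0.1852] jaw [ 0.229 -0.973  0.002] q6 [-0.63  0.22  1.48 -0.    1.43  0.71] F [-0.   0.4  0.2] open 0.015
```

Call:
step_arm --moves '[[[0,-0.8,-2.7],[2,0,0],0],[[0,-1.6,-5.4],[4,0,0],0],[[0,-2.4,-8.1],[6,0,0],0],[[0,-3.2,-10.8],[8,0,0],0],[[0,-4,-13.5],[10,0,0],0],[[0,-4.8,-16.2],[12,0,0],0],[[0,-5.6,-18.9],[13,0,0],0],[[0,-6.4,-21.6],[14,0,0],0],[[0,-7.3,-24.5],[15.5,0,0],0],[[0,-8,-26.9],[16.5,0,0],0]]'

```text
t: 10.6
tool_pos: [0.4561, -0.0996, 0.1823]
tool_rot: [1.25, 1.183, -1.253]
contact_force: [1.0, 0.4, -1.3]
opening: 0.0149
```

Call:
step_arm --moves '[[[0,0,0],[0,0,0],0],[[0,0,0],[0,0,0],0],[[0,0,0],[0,0,0],0],[[0,0,0],[0,0,0],0],[[0,0,0],[0,0,0],0],[[0,0,0],[0,0,0],0],[[0,0,0],[0,0,0],0],[[0,0,0],[0,0,0],0],[[0,0,0],[0,0,0],0],[[0,0,0],[0,0,0],0]]'

```text
t: 11.43
tool_pos: [0.4561, -0.0997, 0.1823]
tool_rot: [1.251, 1.183, -1.253]
contact_force: [1.1, 0.2, 0.3]
opening: 0.0148
```

```bash
python3 - <<'E'
from h import *
goto([.458,-.1017,.067],[-.057,-.998])
im=cams.get_image('wrist'); cv2.imwrite('pics/w8.png',im['pixels'])
for n,z in [('rack',0),('rack_left_end',.018),('wheel_a',.052)]:
    for r in finder.tip_of('wrist',n)[:6]: print(n,np.round(r['at']),round(r['conf'],2),np.round(ray(im,r['at'],z),4))
u=np.array([.057,.998]);v=np.array([.998,-.057])
for s in (.026,-.026): print(np.round(proj(im,[np.r_[np.array([.4534,-.1826])+u*y+v*s,.041] for y in (.0965,.0655,.0425,.0115,-.0115,-.0425,-.0655,-.0965)])).tolist())
E
```

```text
shift [11.53  0.22  0.19] turn [-0.   0.   0.1] t 11.4 pos [ 0.4561 -0.0997  0.1823] jaw [-0.058 -0.998  0.   ] q6 [-0.37 -0.31  2.01 -0.    1.45  1.25] F [1.1 0.2 0.3] open 0.0148
rack_left_end [284. 217.] 0.64 [ 0.4557 -0.0632  0.018 ]
wheel_a [404. 224.] 0.78 [ 0.4527 -0.1574  0.052 ]
wheel_a [546. 224.] 0.74 [ 0.4466 -0.2633  0.052 ]
[[310.0, 185.0], [351.0, 185.0], [381.0, 185.0], [422.0, 185.0], [452.0, 185.0], [493.0, 184.0], [524.0, 184.0], [565.0, 184.0]]
[[311.0, 249.0], [349.0, 249.0], [378.0, 249.0], [417.0, 249.0], [446.0, 249.0], [485.0, 249.0], [514.0, 249.0], [553.0, 249.0]]
```

View pics/w8.png

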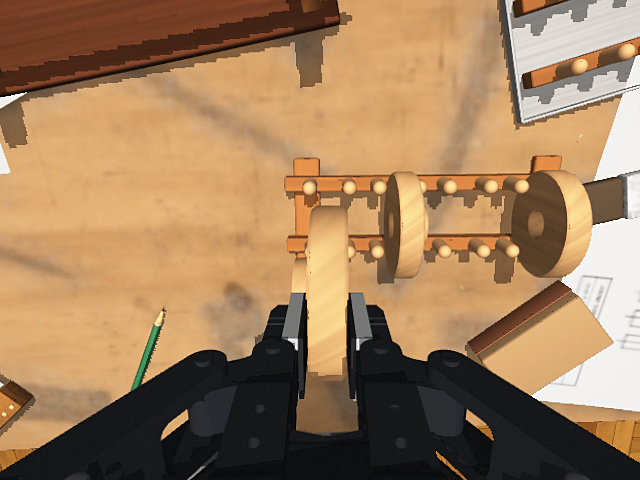

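Pegs seen at (310,186), (350,187) and (379,187) match the fit within about 1 mm. Lower.

Call:
step_arm --moves '[[[2,0.2,0.2],[0,0,0],0],[[4,0.2,0.2],[0,0,0],0],[[6,0.2,0.2],[0,0,0],0],[[7.5,0.2,0.2],[0,0,0],0],[[8.5,0.2,0.2],[0,0,0],0],[[9.4,0.2,0.2],[0,0,0],0],[[10.2,0.2,0.2],[0,0,0],0],[[10.8,0.2,0.2],[0,0,0],0],[[11.3,0.2,0.2],[0,0,0],0],[[11.5,0.2,0.2],[0,0,0],0]]'

```text
t: 12.47
tool_pos: [0.4577, -0.1017, 0.067]
tool_rot: [1.25, 1.183, -1.253]
contact_force: [-0.9, 1.0, 4.4]
opening: 0.0152
```

```bash
python3 - <<'E'
from h import *
goto([.458,-.1017,.067],[-.057,-.998])
E
```

```text
shift [-0.    0.03  0.  ] turn [-0.  -0.   0.1] t 12.5 pos [ 0.4577 -0.1017  0.067 ] jaw [-0.057 -0.998 -0.   ] q6 [-0.38 -0.18  2.1  -0.    1.22  1.25] F [-0.9  1.   4.4] open 0.0152
```

Call:
step_arm --moves '[[[0,0,0],[0,0,0],0.4],[[0,0,0],[0,0,0],0.4],[[0,0,0],[0,0,0],0.4],[[-2,0,0],[0,0,0],0.4],[[-5,0,0],[0,0,0],0.4],[[-8,0,0.5],[0,0,0],0.4],[[-8,0,3],[0,0,0],0.4],[[-8,0,5.4],[0,0,0],0.4],[[-8,0,5.4],[0,0,0],0.4],[[-8,0,5.4],[0,0,0],0.4]]'

```text
t: 13.3
tool_pos: [0.4549, -0.1563, 0.1476]
tool_rot: [1.252, 1.182, -1.254]
contact_force: [-0.0, -0.5, 0.4]
opening: 0.0343
```

```bash
python3 - <<'E'
from h import *
goto([.455,-.1557,.067],[-.057,-.998])
im=cams.get_image('wrist'); cv2.imwrite('pics/w9.png',im['pixels'])
for r in finder.tip_of('wrist','wheel_a'): print(np.round(r['at']),round(r['conf'],2),np.round(ray(im,r['at'],.052),4))
E
```

```text
shift [ 8.06  0.01 -0.06] turn [-0.1  0.   0.1] t 13.3 pos [ 0.4549 -0.1563  0.1476] jaw [-0.059 -0.998  0.   ] q6 [-0.49 -0.25  2.01 -0.    1.38  1.14] F [-0.  -0.5  0.4] open 0.0343
[328. 241.] 0.92 [ 0.4526 -0.1565  0.052 ]
[489. 242.] 0.84 [ 0.445  -0.2642  0.052 ]
[243. 242.] 0.58 [ 0.455  -0.0993  0.052 ]
```

View pics/w9.png

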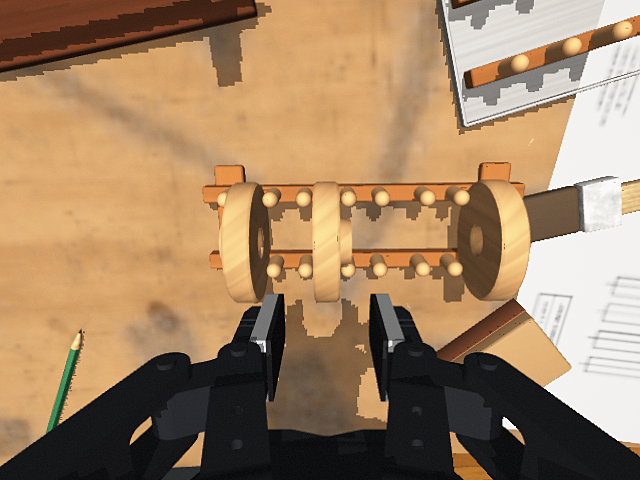

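Wheel 1 stands in place +81 at (243,242). The next wheel is at (328,241) with its hub right. Grip, lift and turn it.

Call:
step_arm --moves '[[[3,0,0],[0,0,0],0.4],[[6,0,0],[0,0,0],0.4],[[7.6,0,0],[0,0,0],0.4],[[8,0,0],[0,0,0],0.4],[[8,0,0],[0,0,0],0.4],[[8,0,0],[0,0,0],0],[[8,0,0],[0,0,0],0],[[8,0,0],[0,0,0],0],[[8,0,0],[0,0,0],0],[[8,0,0],[0,0,0],0]]'

```text
t: 14.23
tool_pos: [0.4555, -0.1556, 0.0683]
tool_rot: [1.251, 1.181, -1.252]
contact_force: [0.5, 1.2, 2.9]
opening: 0.015
```

Call:
step_arm --moves '[[[-1,0,0],[0,0,0],0],[[-2.5,0,0],[0,0,0],0],[[-4.5,0,0],[0,0,0],0],[[-7,0,0],[0,0,0],0],[[-9.5,0,0],[0,0,0],0],[[-11.5,0,0],[0,0,0],0],[[-12,0,0],[0,0,0],0],[[-12,0,0],[0,0,0],0],[[-12,0,0],[-5,0,0],0],[[-12,0,0],[-12,0,0],0]]'

```text
t: 15.07
tool_pos: [0.4546, -0.1551, 0.1866]
tool_rot: [1.093, 1.281, -1.094]
contact_force: [0.7, -0.3, -0.4]
opening: 0.0148
```

```bash
python3 - <<'E'
from h import *
goto([.455,-.1557,.067],[-.057,-.998])
E
```

```text
shift [11.96  0.05  0.08] turn [12.2 -0.   0.1] t 15.1 pos [ 0.4546 -0.1551  0.1866] jaw [ 0.156 -0.988 -0.001] q6 [-0.48 -0.28  1.98 -0.    1.45  0.93] F [ 0.7 -0.3 -0.4] open 0.0148
```

Turn the remaining 168° (three calls of 56°).

Call:
step_arm --moves '[[[0,0,0],[-6,0,0],0],[[0,0,0],[-12,0,0],0],[[0,0,0],[-18,0,0],0],[[0,0,0],[-24,0,0],0],[[0,0,0],[-30,0,0],0],[[0,0,0],[-36,0,0],0],[[0,0,0],[-42,0,0],0],[[0,0,0],[-48,0,0],0],[[0,0,0],[-54,0,0],0],[[0,0,0],[-56,0,0],0]]'

```text
t: 15.9
tool_pos: [0.4535, -0.1545, 0.1843]
tool_rot: [0.341, 1.55, -0.339]
contact_force: [1.2, 0.3, -0.1]
opening: 0.0143
```

Call:
step_arm --moves '[[[0,0,0],[-6,0,0],0],[[0,0,0],[-12,0,0],0],[[0,0,0],[-18,0,0],0],[[0,0,0],[-24,0,0],0],[[0,0,0],[-30,0,0],0],[[0,0,0],[-36,0,0],0],[[0,0,0],[-42,0,0],0],[[0,0,0],[-48,0,0],0],[[0,0,0],[-54,0,0],0],[[0,0,0],[-56,0,0],0]]'

```text
t: 16.73
tool_pos: [0.4524, -0.154, 0.1819]
tool_rot: [-0.425, 1.535, 0.435]
contact_force: [0.3, -0.1, -0.5]
opening: 0.0145
```

Call:
step_arm --moves '[[[0,0,0],[-6,0,0],0],[[0,0,0],[-12,0,0],0],[[0,0,0],[-18,0,0],0],[[0,0,0],[-24,0,0],0],[[0,0,0],[-30,0,0],0],[[0,0,0],[-36,0,0],0],[[0,0,0],[-42,0,0],0],[[0,0,0],[-48,0,0],0],[[0,0,0],[-54,0,0],0],[[0,0,0],[-56,0,0],0]]'

```text
t: 17.57
tool_pos: [0.4512, -0.1535, 0.1796]
tool_rot: [-1.169, 1.233, 1.191]
contact_force: [0.1, -0.4, -0.5]
opening: 0.0148
```

```bash
python3 - <<'E'
from h import *
goto([.455,-.1557,.068],[.057,.998])
E
```

```text
shift [11.15 -0.53 -0.27] turn [ 0.9  0.3 -0.7] t 17.6 pos [ 0.4512 -0.1535  0.1796] jaw [0.041 0.999 0.005] q6 [-0.48 -0.28  1.98 -0.    1.45 -2.01] F [ 0.1 -0.4 -0.5] open 0.0148
```

Call:
step_arm --moves '[[[1,-0.5,-0.3],[0.9,0.3,-0.7],0],[[3,-0.5,-0.3],[0.9,0.3,-0.7],0],[[5,-0.5,-0.3],[0.9,0.3,-0.7],0],[[6.5,-0.5,-0.3],[0.9,0.3,-0.7],0],[[7.5,-0.5,-0.3],[0.9,0.3,-0.7],0],[[7.5,-0.5,-0.3],[0.9,0.3,-0.7],0],[[7.5,-0.5,-0.3],[0.9,0.3,-0.7],0],[[7.5,-0.5,-0.3],[0.9,0.3,-0.7],0],[[7.5,-0.5,-0.3],[0.9,0.3,-0.7],0],[[7.5,-0.5,-0.3],[0.9,0.3,-0.7],0]]'

```text
t: 18.4
tool_pos: [0.4559, -0.1566, 0.1057]
tool_rot: [-1.169, 1.235, 1.166]
contact_force: [0.2, -1.3, 0.0]
opening: 0.0151
```

```bash
python3 - <<'E'
from h import *
goto([.455,-.1557,.067],[.057,.998])
E
```

```text
shift [3.87 0.1  0.09] turn [ 0.  -0.   0.1] t 18.4 pos [ 0.4559 -0.1566  0.1057] jaw [ 0.057  0.998 -0.001] q6 [-0.49 -0.2   2.05 -0.    1.29 -2.  ] F [ 0.2 -1.3  0. ] open 0.0151
```

Call:
step_arm --moves '[[[0.7,0.1,0.1],[0,0,0],0],[[1.4,0.1,0.1],[0,0,0],0],[[2,0.1,0.1],[0,0,0],0],[[2.6,0.1,0.1],[0,0,0],0],[[3.2,0.1,0.1],[0,0,0],0],[[3.6,0.1,0.1],[0,0,0],0],[[3.8,0.1,0.1],[0,0,0],0],[[3.8,0.1,0.1],[0,0,0],0],[[3.8,0.1,0.1],[0,0,0],0],[[3.8,0.1,0.1],[0,0,0],0]]'

```text
t: 19.23
tool_pos: [0.456, -0.1562, 0.0714]
tool_rot: [-1.169, 1.235, 1.166]
contact_force: [-8.3, 4.1, 20.4]
opening: 0.0143
```

Force is 20 N up and -8 N in x. After the half turn the wheel bears on the +x rail, because the grasp offset is mirrored. Shift 5 mm towards -x and settle.

Call:
step_arm --moves '[[[-0.3,0.1,0],[0,0,0],0],[[-0.3,0.3,0],[0,0,0],0],[[-0.3,0.5,0],[0,0,0],0],[[-0.1,0.5,0],[0,0,0],0],[[0.1,0.5,0],[0,0,0],0],[[0.3,0.5,0],[0,0,0],0],[[0.3,0.5,0],[0,0,0],0],[[0.3,0.5,0],[0,0,0],0],[[0.3,0.5,0],[0,0,0],0],[[0.3,0.5,0],[0,0,0],0]]'

```text
t: 20.07
tool_pos: [0.4509, -0.1559, 0.0691]
tool_rot: [-1.169, 1.236, 1.167]
contact_force: [-3.6, 1.0, 8.8]
opening: 0.0145
```

Call:
step_arm --moves '[[[0,0,0],[0,0,0],0.4],[[0,0,0],[0,0,0],0.4],[[0,0,0],[0,0,0],0.4],[[-2,0,0],[0,0,0],0.4],[[-5,0,0],[0,0,0],0.4],[[-8,0,-0.5],[0,0,0],0.4],[[-8,-0.1,-4],[0,0,0],0.4],[[-8,-0.1,-8],[0,0,0],0.4],[[-8,-0.1,-10.8],[0,0,0],0.4],[[-8,-0.1,-10.8],[0,0,0],0.4]]'

```text
t: 20.9
tool_pos: [0.4454, -0.2679, 0.1494]
tool_rot: [-1.167, 1.239, 1.163]
contact_force: [-0.3, 0.1, -0.3]
opening: 0.0341
```

```bash
python3 - <<'E'
from h import *
goto([.446,-.2635,.068],[.057,.998])
im=cams.get_image('wrist'); cv2.imwrite('pics/w10.png',im['pixels'])
for r in finder.tip_of('wrist','wheel_a'): print(np.round(r['at']),round(r['conf'],2),np.round(ray(im,r['at'],.052),4))
E
```

```text
shift [ 8.13 -0.02  0.47] turn [-0.2 -0.2  0. ] t 20.9 pos [ 0.4454 -0.2679  0.1494] jaw [ 0.06   0.998 -0.003] q6 [-0.68 -0.15  1.93 -0.    1.36 -2.19] F [-0.3  0.1 -0.3] open 0.0341
[498. 234.] 0.81 [ 0.451  -0.1527  0.052 ]
[334. 240.] 0.78 [ 0.4491 -0.263   0.052 ]
[572. 236.] 0.58 [ 0.4557 -0.1039  0.052 ]
```

View pics/w10.png

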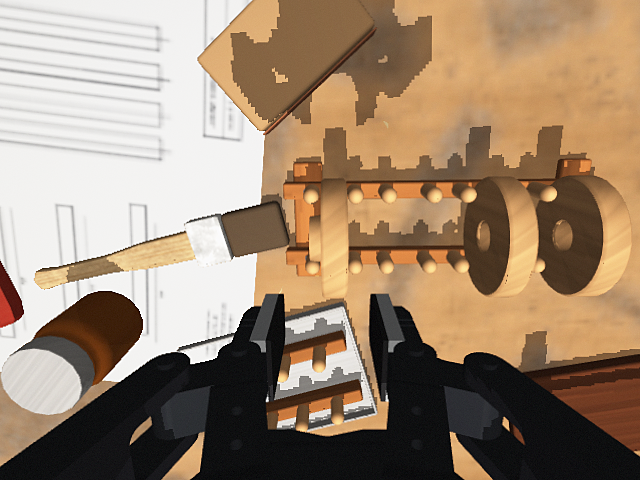

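The turned wheels at (498,234) and (572,236) show plain right faces, as wanted. The third is at (334,240) with its hub to the right end.

Call:
step_arm --moves '[[[3,-0.1,0.5],[0,0,0],0.4],[[6,-0.1,0.5],[0,0,0],0.4],[[7.6,-0.1,0.5],[0,0,0],0.4],[[8.1,-0.1,0.5],[0,0,0],0.4],[[8.1,-0.1,0.5],[0,0,0],0.4],[[8.1,-0.1,0.5],[0,0,0],0],[[8.1,-0.1,0.5],[0,0,0],0],[[8.1,-0.1,0.5],[0,0,0],0],[[8.1,-0.1,0.5],[0,0,0],0],[[8.1,-0.1,0.5],[0,0,0],0]]'

```text
t: 21.83
tool_pos: [0.4474, -0.2599, 0.0689]
tool_rot: [-1.168, 1.236, 1.165]
contact_force: [0.2, 0.6, 1.8]
opening: 0.015
```

Call:
step_arm --moves '[[[-1,0,0],[0,0,0],0],[[-2.5,0,0],[0,0,0],0],[[-4.5,0,0],[0,0,0],0],[[-7,0,0],[0,0,0],0],[[-9.5,0,0],[0,0,0],0],[[-11.5,0,0],[0,0,0],0],[[-12.5,0,0],[0,0,0],0],[[-12.5,0,0],[0,0,0],0],[[-12.5,0,0],[5,0,0],0],[[-12.5,0,0],[12,0,0],0]]'

```text
t: 22.67
tool_pos: [0.4467, -0.2593, 0.1926]
tool_rot: [-1.006, 1.326, 1.006]
contact_force: [-0.5, 0.0, -1.0]
opening: 0.0148
```

Call:
step_arm --moves '[[[0,0,0],[6,0,0],0],[[0,0,0],[12,0,0],0],[[0,0,0],[18,0,0],0],[[0,0,0],[24,0,0],0],[[0,0,0],[30,0,0],0],[[0,0,0],[36,0,0],0],[[0,0,0],[42,0,0],0],[[0,0,0],[48,0,0],0],[[0,0,0],[54,0,0],0],[[0,0,0],[56,0,0],0]]'

```text
t: 23.5
tool_pos: [0.4458, -0.2586, 0.1906]
tool_rot: [-0.247, 1.559, 0.251]
contact_force: [-0.3, 0.9, -0.5]
opening: 0.015
```

Call:
step_arm --moves '[[[0,0,0],[6,0,0],0],[[0,0,0],[12,0,0],0],[[0,0,0],[18,0,0],0],[[0,0,0],[24,0,0],0],[[0,0,0],[30,0,0],0],[[0,0,0],[36,0,0],0],[[0,0,0],[42,0,0],0],[[0,0,0],[48,0,0],0],[[0,0,0],[54,0,0],0],[[0,0,0],[56,0,0],0]]'

```text
t: 24.33
tool_pos: [0.445, -0.258, 0.1886]
tool_rot: [0.522, 1.513, -0.519]
contact_force: [-0.9, 0.5, 0.1]
opening: 0.0146
```

Call:
step_arm --moves '[[[0,0,0],[6,0,0],0],[[0,0,0],[12,0,0],0],[[0,0,0],[18,0,0],0],[[0,0,0],[24,0,0],0],[[0,0,0],[30,0,0],0],[[0,0,0],[36,0,0],0],[[0,0,0],[42,0,0],0],[[0,0,0],[48,0,0],0],[[0,0,0],[54,0,0],0],[[0,0,0],[56,0,0],0]]'

```text
t: 25.17
tool_pos: [0.4441, -0.2574, 0.1866]
tool_rot: [1.265, 1.182, -1.268]
contact_force: [0.0, 0.2, -0.5]
opening: 0.0149
```

```bash
python3 - <<'E'
from h import *
goto([.447,-.2635,.105],[-.057,-.998])
E
```

```text
shift [8.16 0.39 0.63] turn [-1.  -0.3  0.4] t 25.2 pos [ 0.4441 -0.2574  0.1866] jaw [-0.075 -0.997 -0.005] q6 [-0.67 -0.19  1.9  -0.    1.44  0.98] F [ 0.   0.2 -0.5] open 0.0149
```

Call:
step_arm --moves '[[[2,0.4,0.6],[-1,-0.3,0.4],0],[[4,0.4,0.6],[-1,-0.3,0.4],0],[[6,0.4,0.6],[-1,-0.3,0.4],0],[[7.5,0.4,0.6],[-1,-0.3,0.4],0],[[8.1,0.4,0.6],[-1,-0.3,0.4],0],[[8.1,0.4,0.6],[-1,-0.3,0.4],0],[[8.1,0.4,0.6],[-1,-0.3,0.4],0],[[8.1,0.4,0.6],[-1,-0.3,0.4],0],[[8.1,0.4,0.6],[-1,-0.3,0.4],0],[[8.1,0.4,0.6],[-1,-0.3,0.4],0]]'

```text
t: 26.0
tool_pos: [0.4477, -0.2638, 0.1068]
tool_rot: [1.251, 1.18, -1.252]
contact_force: [-0.3, 0.1, -0.9]
opening: 0.0145
```

```bash
python3 - <<'E'
from h import *
goto([.447,-.263,.069],[-.057,-.998])
im=cams.get_image('wrist')
u=np.array([.057,.998]);v=np.array([.998,-.057])
I=im['pixels'].copy()
for s in (.026,-.026):
  for p in proj(im,[np.r_[np.array([.4534,-.1826])+u*y+v*s,.041] for y in (.0965,.0655,.0425,.0115,-.0115,-.0425,-.0655,-.0965)]): cv2.circle(I,tuple(int(k) for k in p),2,(0,0,255),-1)
cv2.imwrite('pics/w11.png',I)
for r in finder.tip_of('wrist','wheel_a'): print(np.round(r['at']),round(r['conf'],2),np.round(ray(im,r['at'],.052),4))
E
```

```text
shift [ 3.78 -0.08 -0.08] turn [-0.1  0.1 -0.1] t 26.0 pos [ 0.4477 -0.2638  0.1068] jaw [-0.058 -0.998  0.001] q6 [-0.68 -0.1   1.96 -0.    1.28  0.95] F [-0.3  0.1 -0.9] open 0.0145
[322. 285.] 0.91 [ 0.4311 -0.2597  0.052 ]
[137. 259.] 0.64 [ 0.4533 -0.1554  0.052 ]
```

View pics/w11.png

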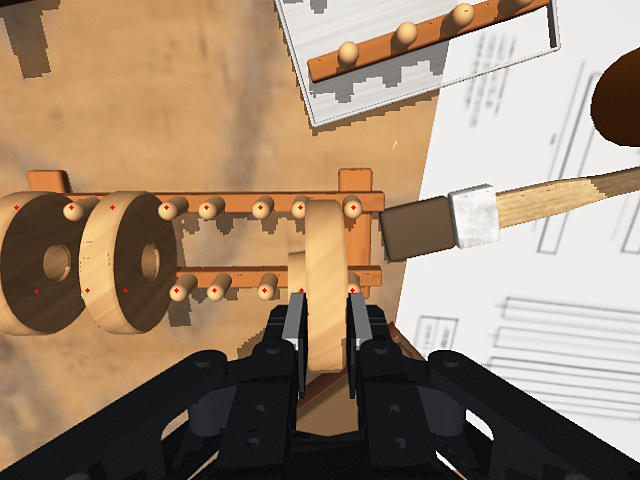

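The pegs still match the predicted points (red). The wheel hangs over its slot, hub left. Lower.

Call:
step_arm --moves '[[[0.7,0,-0.1],[0,0,0],0],[[1.4,0,-0.1],[0,0,0],0],[[2,0,-0.1],[0,0,0],0],[[2.6,0,-0.1],[0,0,0],0],[[3.2,0,-0.1],[0,0,0],0],[[3.6,0,-0.1],[0,0,0],0],[[3.8,0,-0.1],[0,0,0],0],[[3.8,0,-0.1],[0,0,0],0],[[3.8,0,-0.1],[0,0,0],0],[[3.8,0,-0.1],[0,0,0],0]]'

```text
t: 26.93
tool_pos: [0.4479, -0.2636, 0.0695]
tool_rot: [1.25, 1.179, -1.252]
contact_force: [-2.7, -3.5, 6.1]
opening: 0.0149
```

Call:
step_arm --moves '[[[0,0,0],[0,0,0],0.4],[[0,0,0],[0,0,0],0.4],[[0,0,0],[0,0,0],0.4],[[-2,0,0],[0,0,0],0.4],[[-5,0,0],[0,0,0],0.4],[[-8,0,0],[0,0,0],0.4],[[-11,0,0],[0,0,0],0.7],[[-14,0,0],[0,0,0],0.7],[[-17,0,0],[0,0,0],0.7],[[-17,0,0],[0,0,0],0.7]]'

```text
t: 27.77
tool_pos: [0.4503, -0.2645, 0.2467]
tool_rot: [1.25, 1.168, -1.248]
contact_force: [-0.2, -0.9, 0.6]
opening: 0.0597
```

```bash
cat > rod.py <<'E'
from h import *
def rodfind(cs=('top','scene')):
    for c in cs:
        im=cams.get_image(c)
        for n,z in [('rod_grip',.091),('rod',.091),('rod_tip',.091),('notch_left',.084),('notch_right',.084),('stand',0),('wheel_a',.052),('rack_left_end',.018)]:
            for r in finder.tip_of(c,n)[:3]:
                if r['conf']>.4: print(c,n,np.round(r['at']),round(r['conf'],2),np.round(ray(im,r['at'],z),4))
E
python3 - <<'E'
from rod import *
rodfind(); goto([.6,.23,.24],[1,-.15])
E
```

```text
top rod_grip [223. 230.] 0.82 [0.6027 0.2319 0.091 ]
top rod [253. 229.] 0.94 [0.6064 0.1511 0.091 ]
top rod_tip [358. 216.] 0.9 [ 0.6445 -0.1338  0.091 ]
top notch_left [251. 226.] 0.63 [0.6145 0.1573 0.084 ]
top notch_right [342. 217.] 0.8 [ 0.643  -0.0919  0.084 ]
top stand [296. 226.] 0.86 [0.6306 0.0386 0.    ]
top wheel_a [298. 173.] 0.69 [0.7739 0.0323 0.052 ]
top wheel_a [349. 287.] 0.58 [ 0.4526 -0.1144  0.052 ]
top wheel_a [401. 290.] 0.57 [ 0.4485 -0.2555  0.052 ]
top rack_left_end [333. 287.] 0.71 [ 0.453  -0.0717  0.018 ]
scene rod_grip [282. 203.] 0.92 [0.5885 0.2264 0.091 ]
scene rod_tip [364. 264.] 0.77 [ 0.6327 -0.1441  0.091 ]
scene notch_left [301. 218.] 0.92 [0.6034 0.133  0.084 ]
scene notch_right [359. 255.] 0.75 [ 0.6489 -0.0963  0.084 ]
scene stand [322. 262.] 0.58 [0.6111 0.0195 0.    ]
scene wheel_a [301. 302.] 0.95 [ 0.4464 -0.1562  0.052 ]
scene wheel_a [293. 288.] 0.88 [ 0.4524 -0.1023  0.052 ]
scene wheel_a [323. 331.] 0.85 [ 0.4392 -0.2673  0.052 ]
scene rack_left_end [287. 289.] 0.74 [ 0.4574 -0.062   0.018 ]
shift [ -0.18  12.35 -50.11] turn [-84.8   0.2   0.1] t 28.7 pos [ 0.4478 -0.2632  0.2395] jaw [-0.058 -0.998  0.003] q6 [-0.67 -0.22  1.83 -0.    1.52  0.95] F [ 0.2  0.1 -0.1] open 0.0602
```

Call:
step_arm --moves '[[[0,1,-4],[-7,0,0],0.7],[[0,2,-8],[-14,0,0],0.7],[[0,3,-12],[-21,0,0],0.7],[[0,4,-16],[-28,0,0],0.7],[[0,5,-20],[-35,0,0],0.7],[[0,6,-24],[-42,0,0],0.7],[[0,7,-28],[-49,0,0],0.7],[[0,8,-32],[-56,0,0],0.7],[[0,9,-36],[-63,0,0],0.7],[[0,10,-40],[-70,0,0],0.7]]'

```text
t: 29.5
tool_pos: [0.571, 0.1326, 0.2388]
tool_rot: [0.312, 1.546, -0.316]
contact_force: [-0.2, -1.1, 0.2]
opening: 0.0597
```

```bash
python3 - <<'E'
from rod import *
goto([.6,.232,.2],[.9935,.1135])
E
```

```text
shift [ 3.85 10.29 -1.21] turn [-29.5   0.1   0.2] t 29.5 pos [0.571  0.1326 0.2388] jaw [ 0.921 -0.39   0.002] q6 [ 0.1  -0.05  1.68 -0.    1.51  0.5 ] F [-0.2 -1.1  0.2] open 0.0597
```

Call:
step_arm --moves '[[[0,3,-0.4],[-7,0,0],0.7],[[0,6,-0.8],[-14,0,0],0.7],[[1,9,-1.1],[-21,0,0],0.7],[[2,10.3,-1.2],[-28,0,0],0.7],[[3,10.3,-1.2],[-29.5,0,0],0.7],[[3.9,10.3,-1.2],[-29.5,0,0],0.7],[[3.9,10.3,-1.2],[-29.5,0,0],0.7],[[3.9,10.3,-1.2],[-29.5,0,0],0.7],[[3.9,10.3,-1.2],[-29.5,0,0],0.7],[[3.9,10.3,-1.2],[-29.5,0,0],0.7]]'

```text
t: 30.33
tool_pos: [0.6007, 0.2316, 0.2007]
tool_rot: [-0.091, 1.566, 0.087]
contact_force: [0.9, -0.2, 0.0]
opening: 0.0598
```

```bash
python3 - <<'E'
from rod import *
goto([.6,.232,.2],[.9935,.1135])
rodfind(['wrist']); cv2.imwrite('pics/w12.png',cams.get_image('wrist')['pixels'])
E
```

```text
shift [ 0.07  0.05 -0.06] turn [-0.   0.2  0.2] t 30.3 pos [0.6007 0.2316 0.2007] jaw [0.994 0.113 0.003] q6 [ 0.25  0.11  1.59 -0.    1.44  0.14] F [ 0.9 -0.2  0. ] open 0.0598
wrist rod_grip [323. 231.] 0.78 [0.599  0.2317 0.091 ]
wrist rod [327. 319.] 0.97 [0.6093 0.1631 0.091 ]
wrist notch_left [324. 328.] 0.91 [0.6086 0.1518 0.084 ]
wrist stand [329. 391.] 0.56 [0.6274 0.0286 0.    ]
wrist wheel_a [492. 433.] 0.89 [0.7827 0.0396 0.052 ]
wrist rack_left_end [163. 461.] 0.93 [ 0.457  -0.0653  0.018 ]
```

View pics/w12.png

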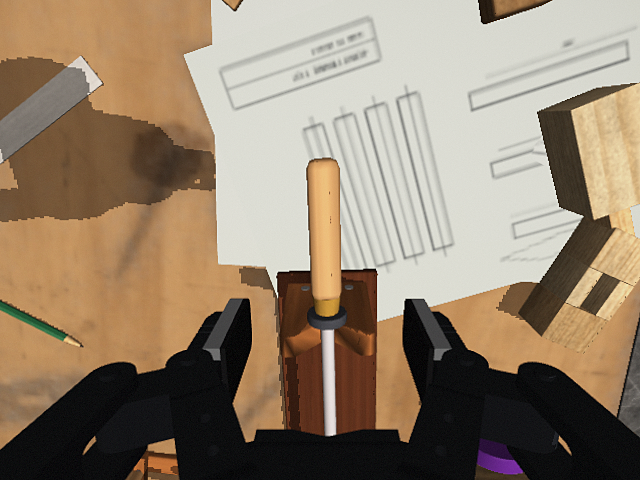

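The view shows the rod grip at (323,231), centred between the jaws, with the collar at (327,318). Descend and grip.

Call:
step_arm --moves '[[[3,0,-0.1],[-0.5,0,0],0.7],[[6,0,-0.1],[-0.5,0.2,0.2],0.7],[[9,0,-0.1],[-0.5,0.2,0.2],0.7],[[11.5,0,-0.1],[-0.5,0.2,0.2],0.7],[[13,0,-0.1],[-0.5,0.2,0.2],0.7],[[13,0,-0.1],[-0.5,0.2,0.2],0.7],[[13,0,-0.1],[-0.5,0.2,0.2],0.3],[[13,0,-0.1],[-0.5,0.2,0.2],0],[[13,0,-0.1],[-0.5,0.2,0.2],0],[[13,0,-0.1],[-0.5,0.2,0.2],0]]' --grip_force 100

```text
t: 31.67
tool_pos: [0.6005, 0.232, 0.072]
tool_rot: [-0.096, 1.568, 0.098]
contact_force: [-1.1, 1.5, 2.1]
opening: 0.0198
```

Call:
step_arm --moves '[[[0,0,0],[0,0,0],0],[[0,0,0],[0,0,0],0],[[0,0,0],[0,0,0],0],[[0,0,0],[0,0,0],0],[[0,0,0],[0,0,0],0],[[-1,0,0],[0,0,0],0],[[-2,0,0],[0,0,0],0],[[-4,0,0],[0,0,0],0],[[-5,0,0],[0,0,0],0],[[-6,0,0],[0,0,0],0]]'

```text
t: 32.5
tool_pos: [0.6013, 0.2321, 0.1342]
tool_rot: [-0.095, 1.566, 0.098]
contact_force: [0.3, -0.5, -0.6]
opening: 0.0195
```

```bash
python3 - <<'E'
from rod import *
goto([.6,.232,.2],[.9935,.1135])
E
```

```text
shift [-6.58  0.02 -0.11] turn [ 0.5  0.2 -0.1] t 32.5 pos [0.6013 0.2321 0.1342] jaw [0.992 0.123 0.003] q6 [0.25 0.16 1.64 0.   1.33 0.13] F [ 0.3 -0.5 -0.6] open 0.0195
```

Opening is 19.7 mm with the rod held. Lift higher, swing over to the line left of the rack and measure the rod there.

Call:
step_arm --moves '[[[-2,0,0],[0,0,0],0],[[-4,0,0],[0,0,0],0],[[-6,0,0],[0,0,0],0],[[-7,1,-2],[2,0,0],0],[[-7,2,-4],[4,0,0],0],[[-7,3,-6],[6,0,0],0],[[-7,4,-8],[8,0,0],0],[[-7,4.6,-10],[9.5,0,0],0],[[-7,4.6,-11.4],[10.4,0,0],0],[[-7,4.6,-11.4],[10.4,0,0],0]]'

```text
t: 33.33
tool_pos: [0.4802, 0.2639, 0.2042]
tool_rot: [0.046, 1.568, -0.043]
contact_force: [0.3, -0.4, -0.9]
opening: 0.0197
```

```bash
python3 - <<'E'
from rod import *
goto([.479,.293,.12],[.998,-.057])
def zz(z): return z
o=ctrl.get_obs(); za=o['tool_pos'][2]+.019
for c in ['top','wrist','scene']:
    im=cams.get_image(c); cv2.imwrite(f'pics/r_{c}.png',im['pixels'])
    for n,z in [('rod_tip',za),('rod',za),('rod_grip',za),('rack_left_end',.018)]:
        for r in finder.tip_of(c,n)[:2]:
            if r['conf']>.3: print(c,n,np.round(r['at']),round(r['conf'],2),np.round(ray(im,r['at'],z),4))
E
```

```text
shift [ 8.42  2.88 -0.31] turn [-0.   0.1 -0.1] t 33.3 pos [0.4802 0.2639 0.2042] jaw [ 0.998 -0.057  0.002] q6 [ 0.37 -0.12  1.81  0.    1.45  0.42] F [ 0.3 -0.4 -0.9] open 0.0197
top rod_tip [349. 282.] 0.93 [ 0.4628 -0.1     0.2232]
top rod_tip [407. 338.] 0.68 [ 0.3342 -0.2365  0.2232]
top rod [228. 276.] 0.6 [0.4736 0.188  0.2232]
top rod_grip [198. 273.] 0.79 [0.4782 0.2612 0.2232]
top rod_grip [250. 226.] 0.58 [0.5939 0.1387 0.2232]
top rack_left_end [332. 286.] 0.67 [ 0.4557 -0.0691  0.018 ]
wrist rod [491. 353.] 0.34 [0.5482 0.246  0.2232]
wrist rod_grip [328. 320.] 0.55 [0.4841 0.2645 0.2232]
scene rod_tip [294. 231.] 0.77 [ 0.4503 -0.1083  0.2232]
scene rod [250. 174.] 0.85 [0.4804 0.2    0.2232]
scene rod [388. 343.] 0.71 [ 0.4263 -0.4972  0.2232]
scene rod_grip [242. 168.] 0.69 [0.4754 0.2458 0.2232]
scene rack_left_end [290. 290.] 0.77 [ 0.4631 -0.0664  0.018 ]
```

View pics/r_wrist.png

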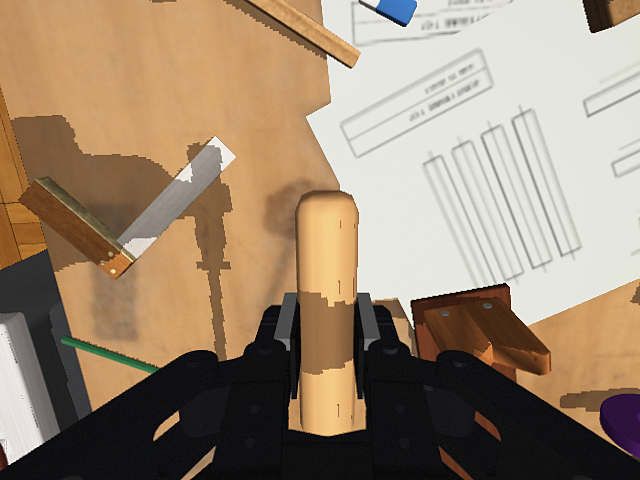

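The wrist view shows only the grip; the hand hides the bare rod. I'm past the picture budget, so from here I measure numerically, using line fits in the top and scene images.

```bash
cat > rl.py <<'E'
from h import *
from scipy.optimize import least_squares
def rodmask(c,im):
    rs=[r for r in finder.regions_of(c,'rod') if r['conf']>.3]
    if not rs: return None
    r=max(rs[:3],key=lambda r:r['region'].sum()); return r['region'],r['conf']
def line3d(cs=('top','scene'),verbose=True,save=None):
    """fit rod axis line through hand-held pixels: bare rod bright pixels in both cameras"""
    dat={}
    for c in cs:
        im=cams.get_image(c); m=rodmask(c,im)
        if m is None: print(c,'none'); continue
        reg,cf=m; p=im['pixels'].astype(int); sat=p.max(2)-p.min(2)
        bare=reg&(sat<40)&(p.max(2)>110)
        ys,xs=np.nonzero(bare)
        if len(xs)<15: print(c,'few',len(xs)); continue
        P=np.c_[xs,ys].astype(float); mu=np.median(P,0)
        for _ in range(3):
            l=cv2.fitLine(P.astype(np.float32),cv2.DIST_HUBER,0,.01,.01).ravel()
            d=np.abs((P-l[2:])@[-l[1],l[0]]); P=P[d<3]
        t=(P-l[2:])@l[:2]
        a,b=l[2:]+l[:2]*t.min(),l[2:]+l[:2]*t.max()
        if a[0]>b[0]: a,b=b,a   # b = tip side (right)
        dat[c]=(im,a,b,reg); 
        if verbose: print(c,round(cf,2),'n',len(P),'of',reg.sum(),'left',np.round(a,1),'tip',np.round(b,1))
        if save: cv2.imwrite(save+c+'.png',p.astype(np.uint8))
    return dat
def plane(im,a,b):
    """world plane through camera centre and pixels a,b"""
    o=np.array(im['position']); d=[ray(im,q,0)-o for q in (a,b)]
    n=np.cross(*d); return o,n/np.linalg.norm(n)
def axis(dat):
    (o1,n1),(o2,n2)=[plane(*dat[c][:3]) for c in ('top','scene')]
    d=np.cross(n1,n2); d/=np.linalg.norm(d); d*=np.sign(d[1])
    A=np.array([n1,n2,d]); p=np.linalg.solve(A,[n1@o1,n2@o2,d@ctrl.get_obs()['tool_pos']])
    return p,d
E
python3 - <<'E'
from rl import *
d=line3d(); p,v=axis(d); print('axis pt near tool',p,'dir',v); o=ctrl.get_obs(); print(o['tool_pos'])
im,a,b,_=d['top']
# tip along axis
for c in d:
    im,a,b,_=d[c]; o=np.array(im['position']); r=ray(im,b,0)-o
    s=np.linalg.lstsq(np.c_[v,-r],o-p,rcond=None)[0][0]; print(c,'tip dist from tool',s,p+s*v)
E
```

```text
top 0.82 n 345 of 583 left [225.  274.1] tip [349.  282.9]
scene 0.55 n 14 of 3000 left [286. 213.] tip [351. 278.]
axis pt near tool [0.48132431 0.26441524 0.21414316] dir [ 0.05939655  0.99575268 -0.0703467 ]
[0.48232154 0.2636335  0.20391959]
top tip dist from tool -0.3641946350240293 [ 0.45969241 -0.09823254  0.23976305]
scene tip dist from tool -0.6176131239604346 [ 0.44464022 -0.35057468  0.2575902 ]
```

```bash
python3 - <<'E'
from rl import *
im=cams.get_image('scene')
for r in finder.regions_of('scene','rod'): 
    ys,xs=np.nonzero(r['region']); print(round(r['conf'],2),len(xs),xs.min(),xs.max(),ys.min(),ys.max())
r=[r for r in finder.regions_of('scene','rod')][0]
p=im['pixels'].astype(int); x0,y0,x1,y1=244,166,300,238
sub=p[y0:y1,x0:x1]; sat=sub.max(2)-sub.min(2); br=sub.max(2)
for y in range(0,72,4):
    row=[(x0+x, br[y,x], sat[y,x]) for x in range(0,56,1)]
    b=(br[y]>150)&(sat[y]<40); print(y0+y, (np.nonzero(b)[0]+x0).tolist())
E
```

```text
0.85 385 239 295 162 228
0.42 1561 252 306 347 389
166 []
170 []
174 [293, 294, 295]
178 [251, 252, 253, 287]
182 [254, 255, 256, 257, 258, 296, 297, 298, 299]
186 [258, 259, 260, 261, 299]
190 [261, 262, 263, 264, 299]
194 [265, 266, 267, 268, 269, 270, 271, 272, 273, 274, 275, 276, 277, 278, 279, 280, 281, 282, 283, 295, 296, 297, 298, 299]
198 [249, 250, 251, 252, 253, 254, 255, 256, 257, 258, 259, 260, 261, 262, 263, 264, 265, 266, 268, 269, 270, 271, 272, 273, 274, 275, 276, 277, 278, 279, 280, 281, 282, 283, 284, 285, 286, 287, 288, 289, 290, 291, 292, 293, 294, 295, 296, 297, 298, 299]
202 [248, 249, 250, 251, 252, 253, 254, 255, 256, 257, 258, 259, 260, 261, 262, 263, 264, 265, 266, 267, 268, 269, 272, 273, 274, 275, 276, 277, 278, 279, 280, 281, 282, 283, 284, 285, 286, 287, 288, 289, 290, 291, 292, 293, 294, 295, 296, 297, 298, 299]
206 [244, 245, 246, 247, 248, 249, 250, 251, 252, 253, 254, 255, 256, 257, 258, 259, 260, 261, 262, 263, 264, 265, 266, 267, 268, 269, 270, 271, 272, 273, 275, 276, 277, 278, 279, 280, 281, 282, 283, 284, 285, 286, 287, 288, 289, 290, 291, 292, 
[... 914 characters left out ...]
 275, 276, 277, 278, 279, 280, 281, 282, 283, 284, 285, 286, 289, 290, 291, 292]
226 [244, 245, 246, 247, 248, 249, 250, 251, 252, 253, 254, 255, 256, 257, 258, 259, 260, 261, 262, 263, 264, 265, 266, 267, 268, 269, 270, 271, 272, 273, 274, 275, 276, 277, 278, 279, 280, 281, 282, 283, 284, 285, 286, 287, 293, 294, 295]
230 [249, 250, 251, 252, 253, 254, 255, 256, 257, 258, 259, 260, 261, 262, 263, 264, 265, 266, 267, 268, 269, 270, 271, 272, 273, 274, 275, 276, 277, 278, 279, 280, 281, 282, 283, 284, 285, 286, 287]
234 [253, 254, 255, 256, 257, 258, 259, 260, 261, 262, 263, 264, 265, 266, 267, 268, 269, 270, 271, 272, 273, 274, 275, 276, 277, 278, 279, 280, 281, 282, 283, 284, 285, 286, 287]
```

```bash
python3 - <<'E'
s=open('rl.py').read()
s=s.replace("if r['conf']>.3]","if r['conf']>.3 and r['region'].sum()<1100]").replace("r=max(rs[:3],key=lambda r:r['region'].sum())","r=rs[0]")
s=s.replace("bare=reg&(sat<40)&(p.max(2)>110)\n        ys,xs=np.nonzero(bare)","ys,xs=np.nonzero(reg); k=xs>xs.min()+.38*np.ptp(xs); xs,ys=xs[k],ys[k]")
s+='''
def report(z=None):
    d=line3d(); p,v=axis(d); o=ctrl.get_obs(); T=rot(o['tool_rot'])
    print('axis pt',np.round(p,4),'rel tool',np.round(p-o['tool_pos'],4),'dir',np.round(v,4),'jaw',np.round(T[:,2],4),'pos',np.round(o['tool_pos'],4))
    for c in d:
        im,a,b,_=d[c]; q=np.array(im['position']); r=ray(im,b,0)-q
        s=np.linalg.lstsq(np.c_[v,-r],q-p,rcond=None)[0][0]; print(c,'tip',np.round(s,4),np.round(p+s*v,4))
'''
open('rl.py','w').write(s)
E
python3 -c "
from rl import *
report()"
```

```text
top 0.81 n 360 of 715 left [256.9 276.4] tip [349. 283.]
scene 0.95 n 173 of 427 left [258.7 186.1] tip [294.9 228.1]
axis pt [0.481  0.2637 0.2227] rel tool [-0.0013  0.0001  0.0188] dir [5.760e-02 9.983e-01 6.000e-04] jaw [ 0.9983 -0.0583  0.0029] pos [0.4823 0.2636 0.2039]
top tip -0.3639 [ 0.4601 -0.0996  0.2224]
scene tip -0.3607 [ 0.4602 -0.0964  0.2224]
```

The rod axis is level and parallel to the jaw-normal, 18.8 mm above the TCP, with the tip 363 mm ahead, so the two cameras agree. For the rack's x I'll refit from the opposite-side wrist picture (w10) to cancel camera bias.

```bash
python3 - <<'E'
from rackfit import *
cur=cams.get_image('wrist');o=ctrl.get_obs();T=rot(o['tool_rot'])
rp=T.T@(np.array(cur['position'])-o['tool_pos']);ra=T.T@rot(cur['attitude'])
z=np.array([.06,.998,-.003]);z/=np.linalg.norm(z);x=np.array([0,0,-1.]);y=np.cross(z,x);x=np.cross(y,z);T2=np.stack([x,y,z],1)
im=dict(cur);im['position']=np.array([.4454,-.2679,.1494])+T2@rp;im['attitude']=T2@ra
px=[(311,194),(361,195),(390,195),(434,195),(466,195),(547,193),(313,262),(428,262),(460,263),(540,265)]
ry=[-.0965,-.0655,-.0425,-.0115,.0115,.0655,-.0965,-.0115,.0115,.0655]
f=fit(im,px,ry,[-.026]*6+[.026]*4);print(f[0],f[1].tolist())
E
```

```text
[ 0.44881791 -0.18268608 -0.0566004 ] [[-1.0, 0.3], [-5.5, -0.9], [-0.8, -1.0], [0.8, -1.2], [2.8, -1.4], [2.3, 0.2], [-1.8, 3.7], [1.2, 3.4], [1.3, 2.3], [-2.7, 0.2]]
```

```bash
python3 - <<'E'
from rl import *
im=cams.get_image('wrist')
for p in [(358,65),(345,40),(235,155),(218,137),(130,270)]: print(p,ray(im,p,0.0),ray(im,p,.03))
goto([.4796,.2891,.10],[.9984,-.0568])
E
```

```text
(358, 65) [0.51681816 0.38228987 0.        ] [0.51428218 0.3786268  0.03      ]
(345, 40) [0.50668223 0.40184213 0.        ] [0.50499279 0.39654608 0.03      ]
(235, 155) [0.40356003 0.31443903 0.        ] [0.41048321 0.31644277 0.03      ]
(218, 137) [0.39054219 0.33084347 0.        ] [0.39855261 0.33147713 0.03      ]
(130, 270) [0.28729555 0.21043118 0.        ] [0.30392899 0.22112151 0.03      ]
shift [10.4   2.51 -0.45] turn [-0.1  0.2 -0.1] t 34.7 pos [0.4823 0.2636 0.2039] jaw [ 0.998 -0.058  0.003] q6 [ 0.36 -0.12  1.81  0.    1.45  0.42] F [-0.5  0.1 -0.5] open 0.0196
```

Call:
step_arm --moves '[[[0,1.5,-0.3],[0,0,0],0],[[0,2.5,-0.45],[0,0.2,0],0],[[2,2.5,-0.45],[0,0.2,0],0],[[5,2.5,-0.45],[0,0.2,0],0],[[8,2.5,-0.45],[0,0.2,0],0],[[10.4,2.5,-0.45],[0,0.2,0],0],[[10.4,2.5,-0.45],[0,0.2,0],0],[[10.4,2.5,-0.45],[0,0.2,0],0],[[10.4,2.5,-0.45],[0,0.2,0],0],[[10.4,2.5,-0.45],[0,0.2,0],0]]'

```text
t: 35.57
tool_pos: [0.4813, 0.2898, 0.1028]
tool_rot: [0.049, 1.567, -0.043]
contact_force: [0.4, 0.4, -0.7]
opening: 0.0198
```

```bash
python3 - <<'E'
from rl import *
goto([.4796,.2891,.0332],[.9984,-.0568]); report()
E
```

```text
shift [ 6.95 -0.11 -0.19] turn [-0.1  0.2 -0.2] t 35.6 pos [0.4813 0.2898 0.1028] jaw [ 0.998 -0.058  0.003] q6 [0.41 0.   1.87 0.   1.27 0.47] F [ 0.4  0.4 -0.7] open 0.0198
top 0.62 n 206 of 508 left [252.  278.4] tip [335.  284.1]
scene 0.75 n 112 of 452 left [289.  292.2] tip [302.5 275.4]
axis pt [ 0.4703  0.0159 -0.099 ] rel tool [-0.0103 -0.2735 -0.2006] dir [ 0.0546  0.5891 -0.8062] jaw [ 0.9983 -0.0583  0.0018] pos [0.4805 0.2895 0.1016]
top tip -0.156 [ 0.4617 -0.076   0.0267]
scene tip -0.2708 [ 0.4555 -0.1436  0.1193]
```

Call:
step_arm --moves '[[[1.5,0,-0.2],[0,0.2,0],0],[[3,0,-0.2],[0,0.2,0],0],[[4.5,0,-0.2],[0,0.2,0],0],[[6,0,-0.2],[0,0.2,0],0],[[6.9,0,-0.2],[0,0.2,0],0],[[6.9,0,-0.2],[0,0.2,0],0],[[6.9,0,-0.2],[0,0.2,0],0],[[6.9,0,-0.2],[0,0.2,0],0],[[6.9,0,-0.2],[0,0.2,0],0],[[6.9,0,-0.2],[0,0.2,0],0]]'

```text
t: 36.6
tool_pos: [0.4795, 0.2901, 0.0338]
tool_rot: [0.049, 1.57, -0.043]
contact_force: [0.4, -0.1, -1.5]
opening: 0.0193
```

```bash
python3 - <<'E'
from rl import *
goto([.4796,.2891,.0332],[.9984,-.0568])
o=ctrl.get_obs()
d=line3d(('top',))
im,a,b,_=d['top']; z=o['tool_pos'][2]+.0188
A,B=ray(im,a,z),ray(im,b,z); print('top line',A,B,'slope',(A-B)[0]/(A-B)[1])
for Y in (-.1,-.155,-.263,.2895): print(Y,'rod x',B[0]+(A-B)[0]/(A-B)[1]*(Y-B[1]),'hole x',.4515+.0568*(Y+.1826))
# same camera: wheels
for r in finder.tip_of('top','wheel_a')+finder.tip_of('top','rack_left_end'): print(np.round(r['at'],1),round(r['conf'],2),ray(im,r['at'],.052))
s=cams.get_image('scene')['pixels']; t=im['pixels']
cv2.imwrite('pics/v16.png',np.hstack([cv2.resize(s[255:365,255:365],(480,480),interpolation=2),cv2.resize(t[240:330,290:350],(320,480),interpolation=2)]))
E
```

```text
shift [ 0.06 -0.1   0.02] turn [-0.1  0.  -0.2] t 36.6 pos [0.4795 0.2901 0.0338] jaw [ 0.998 -0.058  0.   ] q6 [0.41 0.09 1.9  0.   1.14 0.47] F [ 0.4 -0.1 -1.5] open 0.0193
top 0.71 n 241 of 522 left [255.9 279.9] tip [334.  285.4]
top line [0.46965098 0.14365344 0.05259957] [ 0.45753592 -0.07192813  0.05259957] slope 0.05619709796974831
-0.1 rod x 0.45595836588169675 hole x 0.45619168
-0.155 rod x 0.45286752549336057 hole x 0.45306768000000003
-0.263 rod x 0.44679823891262777 hole x 0.44693328
0.2895 rod x 0.4778471355409137 hole x 0.47831528
[401.7 291.7] 0.8 [ 0.44248741 -0.25848797  0.052     ]
[366.9 287.2] 0.72 [ 0.45377001 -0.16260716  0.052     ]
[346.9 287.5] 0.65 [ 0.4522918  -0.10756538  0.052     ]
[299.4 174.1] 0.46 [0.77128922 0.02830723 0.052     ]
[372.6 285.8] 0.4 [ 0.45779129 -0.17831301  0.052     ]
[335.  284.1] 0.66 [ 0.46121382 -0.07476307  0.052     ]
[422.3 241.5] 0.19 [ 0.58235347 -0.3175844   0.052     ]
```

View pics/v16.png

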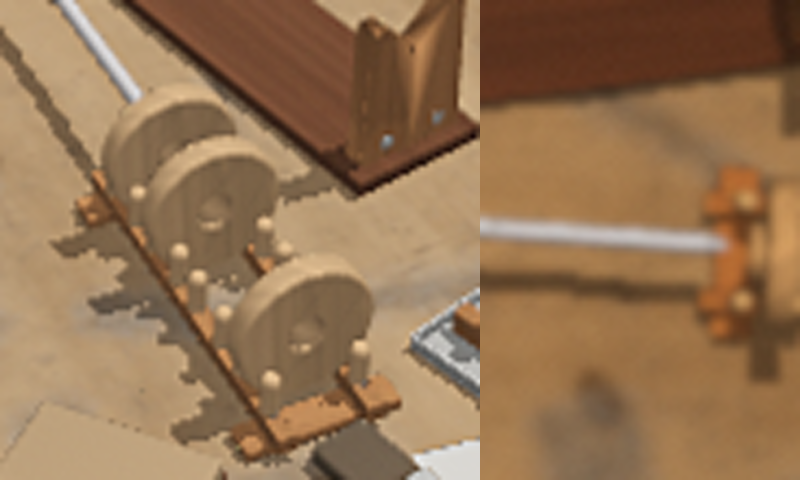

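All three wheels stand with plain faces to the right. In top view the rod tip at crop (720,245) lies near the middle of the end pegs (745,200)/(743,300). Start threading.

Call:
step_arm --moves '[[[0.1,-0.6,-0.1],[0,0,0],0],[[0.1,-1.2,-0.1],[0,0,0],0],[[0.1,-1.8,-0.1],[0,0,0],0],[[0.1,-2.4,-0.1],[0,0,0],0],[[0.1,-3,-0.1],[0,0,0],0],[[0.1,-3.6,-0.1],[0,0,0],0],[[0.1,-4.2,-0.1],[0,0,0],0],[[0.1,-4.8,-0.1],[0,0,0],0],[[0.1,-5.2,-0.1],[0,0,0],0],[[0.1,-5.2,-0.1],[0,0,0],0]]'

```text
t: 37.68
tool_pos: [0.4748, 0.2372, 0.0317]
tool_rot: [0.049, 1.572, -0.044]
contact_force: [-0.2, 0.2, -1.2]
opening: 0.0199
```

```bash
python3 - <<'E'
from rl import *
o=ctrl.get_obs(); s=.2; Y=-.1826+.9984*s; goto([.4515+.0568*s+.0003,Y,.0332],[.9984,-.0568])
print(o['wrist_torque'])
E
```

```text
shift [ -0.22 -22.04   0.15] turn [-0.1 -0.1 -0.2] t 37.7 pos [0.4748 0.2372 0.0317] jaw [ 0.998 -0.059 -0.001] q6 [0.32 0.03 1.98 0.   1.14 0.38] F [-0.2  0.2 -1.2] open 0.0199
[ 0.12420519  0.02463458 -0.01425444]
```

No contact through wheel 1. On through wheel 2.

Call:
step_arm --moves '[[[-0.1,-0.8,0],[0,0,0],0],[[-0.2,-1.6,0],[0,0,0],0],[[-0.2,-2.4,0],[0,0,0],0],[[-0.2,-3.2,0.1],[0,0,0],0],[[-0.2,-4,0.1],[0,0,0],0],[[-0.2,-4.8,0.1],[0,0,0],0],[[-0.2,-5.6,0.1],[0,0,0],0],[[-0.2,-6.4,0.1],[0,0,0],0],[[-0.2,-7.2,0.1],[0,0,0],0],[[-0.2,-8,0.1],[0,0,0],0]]'

```text
t: 38.52
tool_pos: [0.4709, 0.1564, 0.0334]
tool_rot: [0.049, 1.572, -0.044]
contact_force: [0.4, -0.0, 0.0]
opening: 0.0197
```

```bash
python3 - <<'E'
from rl import *
o=ctrl.get_obs(); s=.2; Y=-.1826+.9984*s; goto([.4515+.0568*s+.0003,Y,.0332],[.9984,-.0568])
print(o['wrist_torque'])
E
```

```text
shift [ -0.02 -13.96   0.05] turn [-0.1 -0.1 -0.2] t 38.5 pos [0.4709 0.1564 0.0334] jaw [ 0.998 -0.059 -0.001] q6 [ 0.17 -0.06  2.06  0.    1.15  0.23] F [ 0.4 -0.   0. ] open 0.0197
[ 0.07722449 -0.04595015  0.0015111 ]
```

Clean. Through wheel 3 (another 8 cm).

Call:
step_arm --moves '[[[-0.1,-0.8,0],[0,0,0],0],[[-0.1,-1.6,0],[0,0,0],0],[[-0.1,-2.4,0],[0,0,0],0],[[-0.1,-3.2,0],[0,0,0],0],[[-0.1,-4,0],[0,0,0],0],[[-0.1,-4.8,0],[0,0,0],0],[[-0.1,-5.6,0],[0,0,0],0],[[-0.1,-6.4,0],[0,0,0],0],[[-0.1,-7.2,0],[0,0,0],0],[[-0.1,-8,0],[0,0,0],0]]'

```text
t: 39.35
tool_pos: [0.4661, 0.0758, 0.0342]
tool_rot: [0.049, 1.572, -0.044]
contact_force: [0.6, 0.3, -0.8]
opening: 0.0196
```

```bash
python3 - <<'E'
from rl import *
o=ctrl.get_obs(); s=.2; Y=-.1826+.9984*s; goto([.4515+.0568*s+.0003,Y,.0332],[.9984,-.0568])
print(o['wrist_torque'])
for c in ('top','scene'):
    im=cams.get_image(c)
    for n in ('rod_tip','wheel_a'):
        for r in finder.tip_of(c,n)[:4]: print(c,n,np.round(r['at']),round(r['conf'],2),np.round(ray(im,r['at'],.052),4))
E
```

```text
shift [ 0.08 -5.88  0.05] turn [-0.1 -0.1 -0.2] t 39.4 pos [0.4661 0.0758 0.0342] jaw [ 0.998 -0.059 -0.001] q6 [ 0.   -0.12  2.11  0.    1.15  0.06] F [ 0.6  0.3 -0.8] open 0.0196
[ 0.12726983 -0.04899874  0.03419491]
top wheel_a [369. 286.] 0.76 [ 0.4566 -0.1689  0.052 ]
top wheel_a [348. 289.] 0.67 [ 0.4474 -0.1117  0.052 ]
top wheel_a [260. 239.] 0.66 [0.585  0.1357 0.052 ]
top wheel_a [300. 170.] 0.5 [0.7842 0.0265 0.052 ]
scene rod_tip [327. 340.] 0.88 [ 0.4345 -0.2954  0.052 ]
scene wheel_a [302. 304.] 0.82 [ 0.4427 -0.1633  0.052 ]
scene wheel_a [369. 234.] 0.74 [0.761  0.0122 0.052 ]
scene wheel_a [294. 289.] 0.68 [ 0.4534 -0.1046  0.052 ]
scene wheel_a [323. 328.] 0.56 [ 0.4448 -0.2597  0.052 ]
```

The tip is seen beyond wheel 3 at scene (327,340). Push the last 6 cm, then lift slowly.

Call:
step_arm --moves '[[[0,-0.8,0],[0,0,0],0],[[0,-1.6,0],[0,0,0],0],[[0,-2.4,0],[0,0,0],0],[[0,-3.2,0],[0,0,0],0],[[0,-4,0],[0,0,0],0],[[0,-4.8,0],[0,0,0],0],[[0,-5.4,0],[0,0,0],0],[[0,-5.9,0],[0,0,0],0],[[0,-5.9,0],[0,0,0],0],[[0,-5.9,0],[0,0,0],0]]' --grip_force 120

```text
t: 40.48
tool_pos: [0.4627, 0.0176, 0.034]
tool_rot: [0.05, 1.572, -0.044]
contact_force: [0.1, -0.8, -1.5]
opening: 0.0192
```

Call:
step_arm --moves '[[[-0.4,0,0],[0,0,0],0],[[-0.8,0,0],[0,0,0],0],[[-1.3,0,0],[0,0,0],0],[[-2,0,0],[0,0,0],0],[[-2.8,0,0],[0,0,0],0],[[-3.6,0,0],[0,0,0],0],[[-4.5,0,0],[0,0,0],0],[[-5.5,0,0],[0,0,0],0],[[-6.5,0,0],[0,0,0],0],[[-7.5,0,0],[0,0,0],0]]'

```text
t: 41.32
tool_pos: [0.4629, 0.0173, 0.1103]
tool_rot: [0.05, 1.571, -0.044]
contact_force: [0.2, -0.3, -1.5]
opening: 0.019
```

Call:
step_arm --moves '[[[-1,0,0],[0,0,0],0],[[-2,0,0],[0,0,0],0],[[-3,0,0],[0,0,0],0],[[-4,0,0],[0,0,0],0],[[-5,0,0],[0,0,0],0],[[-6,0,0],[0,0,0],0],[[-7,0,0],[0,0,0],0],[[-8,0,0],[0,0,0],0],[[-9,0,0],[0,0,0],0],[[-9.5,0,0],[0,0,0],0]]'

```text
t: 42.15
tool_pos: [0.4637, 0.0169, 0.2073]
tool_rot: [0.05, 1.569, -0.044]
contact_force: [0.0, -0.6, -2.4]
opening: 0.0191
```

```bash
python3 - <<'E'
from rl import *
from rod import rodfind
rodfind(); report(); goto([.45,0.1,.2])
E
```

```text
top rod [330. 283.] 0.79 [ 0.4625 -0.0603  0.091 ]
top rod_tip [468. 265.] 0.64 [ 0.5142 -0.4296  0.091 ]
top notch_left [263. 240.] 0.97 [0.5783 0.1231 0.084 ]
top notch_right [351. 231.] 0.9 [ 0.6053 -0.1152  0.084 ]
top stand [307. 237.] 0.66 [0.5983 0.0063 0.    ]
top stand [374. 288.] 0.45 [ 0.4515 -0.1896  0.    ]
top wheel_a [418. 287.] 0.92 [ 0.455  -0.3029  0.052 ]
top wheel_a [351. 285.] 0.88 [ 0.4601 -0.1185  0.052 ]
top wheel_a [299. 174.] 0.75 [0.7727 0.03   0.052 ]
top rack_left_end [335. 290.] 0.81 [ 0.4457 -0.0774  0.018 ]
scene rod_grip [273. 209.] 0.88 [0.5499 0.2066 0.091 ]
scene rod [285. 219.] 0.79 [0.5573 0.1431 0.091 ]
scene rod_tip [344. 295.] 0.75 [ 0.523 -0.222  0.091]
scene rod_tip [277. 372.] 0.52 [ 0.2817 -0.3556  0.091 ]
scene notch_left [292. 224.] 0.67 [0.5648 0.1166 0.084 ]
scene notch_right [351. 264.] 0.89 [ 0.6099 -0.1206  0.084 ]
scene stand [315. 268.] 0.95 [0.579  0.0051 0.    ]
scene wheel_a [370. 237.] 0.88 [ 0.7529 -0.0024  0.052 ]
scene wheel_a [294. 233.] 0.81 [0.5718 0.1176 0.052 ]
scene wheel_a [305. 244.] 0.75 [0.5719 0.0524 0.052 ]
scene rack_left_end [289. 291.] 0.66 [ 0.4588 -0.0696  0.018 ]
top 0.61 n 235 of 308 left [379.9 287.4] tip [452.  292.4]
scene 0.56 n 261 of 501 left [304. 242.] tip [346.8 292.2]
axis pt [0.4616 0.0171 0.2219] rel tool [-0.0014  0.0001  0.0166] dir [0.0584 0.9983 0.0012] jaw [ 9.982e-01 -5.980e-02 -7.000e-04] pos [0.463  0.017  0.2053]
top tip -0.3618 [ 0.4405 -0.3441  0.2215]
scene tip -0.3641 [ 0.4403 -0.3464  0.2215]
shift [ 0.56  8.21 -1.79] turn [-0.  -0.  -0.2] t 43.2 pos [0.463  0.017  0.2053] jaw [ 0.998 -0.06  -0.001] q6 [-0.13 -0.34  1.99  0.    1.49 -0.07] F [-0.3  0.1 -2.3] open 0.019
```

All wheels are lifted: the load is 2.35 N, which matches rod plus three wheels, and the axis is level. The stand was knocked aside. I'll measure its rigid shift by registering the base in top-camera pictures from before and now, and apply that shift to the old grasp pose.

```bash
cat > st.py <<'E'
from h import *
X0,X1,Y0,Y1,S=.48,.76,-.2,.28,2000.
def rect(im,pix,z):
    xs=np.arange(X0,X1,1/S);ys=np.arange(Y0,Y1,1/S)
    g=np.stack(np.meshgrid(xs,ys,indexing='ij'),-1); P=np.c_[g.reshape(-1,2),np.full(g[...,0].size,z)]
    m=proj(im,P).reshape(*g.shape[:2],2).astype(np.float32)
    return cv2.remap(pix,m[...,0],m[...,1],cv2.INTER_LINEAR)
def delta(im,old,new,z):
    A,B=[cv2.GaussianBlur(rect(im,p,z),(0,0),3) for p in (old,new)]
    red=lambda I:np.clip((I[...,2].astype(float)-I[...,0])/(I.max(2)+20.),0,1)*(I.max(2)<150)
    a,b=red(A).astype(np.float32),red(B).astype(np.float32)
    def mom(m):
        n,l,st,c=cv2.connectedComponentsWithStats((m>.45).astype(np.uint8)); k=1+np.argmax(st[1:,4]); r=cv2.minAreaRect(np.argwhere(l==k).astype(np.float32)); return st[k,4],r
    print(z,'old',mom(a),'new',mom(b))
    W=np.float32([[1,0,0],[0,1,0]]); W[:,2]=(np.array(mom(b)[1][0])-mom(a)[1][0])[::-1]
    cc,W=cv2.findTransformECC(a,b,W,cv2.MOTION_EUCLIDEAN,(3,200,1e-7),None,5)
    return cc,W,A,B
def mapxy(W,xy):
    q=np.array([(xy[1]-Y0)*S,(xy[0]-X0)*S,1]); r=W@q; return np.array([X0+r[1]/S,Y0+r[0]/S])
E
python3 - <<'E'
from st import *
im=cams.get_image('top'); old=cv2.imread('pics/top0.png'); new=im['pixels']; cv2.imwrite('pics/top1.png',new)
for z in (.012,.06):
    cc,W,A,B=delta(im,old,new,z); ang=np.degrees(np.arctan2(W[1,0],W[0,0]))
    print('cc',round(cc,3),'W',W.round(3).tolist(),'img ang',ang,'new TCP',mapxy(W,(.6005,.232)),'stand c',mapxy(W,(.621,.03)),'axis',mapxy(W,(.5992,.232))-mapxy(W,(.5992+.0367,.232-.2962)))
for n in ('notch_left','notch_right','stand'):
    for r in finder.tip_of('top',n)[:1]: print(n,r['at'],ray(im,r['at'],.084 if 'n'==n[0] else 0))
E
```

```text
0.012 old (np.int32(59534), ((239.3583526611328, 438.4173583984375), (134.4852752685547, 590.5098876953125), 8.08452033996582)) new (np.int32(150205), ((153.76284790039062, 397.36663818359375), (332.7134094238281, 576.144775390625), 7.346045017242432))
cc 0.645 W [[1.0, 0.009999999776482582, -44.83300018310547], [-0.009999999776482582, 1.0, -74.35800170898438]] img ang -0.58482665 new TCP [0.55890553 0.21079087] stand c [0.58146627 0.00901064] axis [-0.03972139  0.29580997]
0.06 old (np.int32(54999), ((226.23455810546875, 435.7615661621094), (129.39186096191406, 567.7666015625), 8.06693172454834)) new (np.int32(137523), ((146.05372619628906, 395.39373779296875), (316.2080993652344, 552.0401000976562), 7.279382705688477))
cc 0.629 W [[1.0, 0.008999999612569809, -41.93299865722656], [-0.008999999612569809, 1.0, -71.72000122070312]] img ang -0.50076205 new TCP [0.56085982 0.21207027] stand c [0.58312448 0.01025715] axis [-0.03928734  0.29586793]
notch_left [258.8, 237.5] [0.58393562 0.13475489 0.084     ]
notch_right [351.2, 229.9] [ 0.60775875 -0.11627388  0.084     ]
stand [305.4, 238.3] [0.59413974 0.00968902 0.        ]
```

Call:
step_arm --moves '[[[0,2.5,-0.7],[0,0,0],0],[[0,5,-1.4],[0,0,0],0],[[0,7.5,-2.1],[0,0,0],0],[[0,10,-2.8],[0,0,0],0],[[0,12.5,-3.5],[0,0,0],0],[[0,15,-4.2],[0,0,0],0],[[0,17.5,-5],[0,0,0],0],[[0,20,-6],[0,0,0],0],[[0,22,-6],[0,0,0],0],[[0,23,-6],[0,0,0],0]]'

```text
t: 44.28
tool_pos: [0.4166, 0.2522, 0.2064]
tool_rot: [0.049, 1.57, -0.041]
contact_force: [-0.4, 0.2, -2.2]
opening: 0.0192
```

Call:
step_arm --moves '[[[0,0,0],[0,0,0],0],[[0,0,0],[0,0,0],0],[[0,0,0],[0,0,0],0],[[0,0,0],[0,0,0],0],[[0,0,0],[0,0,0],0],[[0,0,0],[0,0,0],0],[[0,0,0],[0,0,0],0],[[0,0,0],[0,0,0],0],[[0,0,0],[0,0,0],0],[[0,0,0],[0,0,0],0]]'

```text
t: 45.12
tool_pos: [0.4166, 0.2522, 0.2064]
tool_rot: [0.049, 1.57, -0.042]
contact_force: [0.2, -0.7, -1.8]
opening: 0.0189
```

```bash
python3 - <<'E'
from st import *
im=cams.get_image('top'); old=cv2.imread('pics/top0.png'); new=im['pixels']; cv2.imwrite('pics/top2.png',new)
for z in (.012,.06):
    cc,W,A,B=delta(im,old,new,z); ang=np.degrees(np.arctan2(W[1,0],W[0,0]))
    print('cc',round(cc,3),'img ang',ang,'new TCP',mapxy(W,(.6005,.232)),'stand c',mapxy(W,(.621,.03)),'axis',mapxy(W,(.5992,.232))-mapxy(W,(.5992+.0367,.232-.2962)))
for c in ('top','scene','wrist'):
    im=cams.get_image(c)
    for n in ('notch_left','notch_right','stand'):
        for r in finder.tip_of(c,n)[:1]: print(c,n,r['at'],round(r['conf'],2),ray(im,r['at'],.084 if 'n'==n[0] else 0).round(4))
goto([.56,.211,.2])
E
```

```text
0.012 old (np.int32(59534), ((239.3583526611328, 438.4173583984375), (134.4852752685547, 590.5098876953125), 8.08452033996582)) new (np.int32(114737), ((179.3814697265625, 403.3673095703125), (278.44488525390625, 579.8685913085938), 7.446652412414551))
cc 0.713 img ang -0.3132504 new TCP [0.56175163 0.20996814] stand c [0.5833557  0.00808324] axis [-0.03831884  0.29599492]
0.06 old (np.int32(54999), ((226.23455810546875, 435.7615661621094), (129.39186096191406, 567.7666015625), 8.06693172454834)) new (np.int32(106205), ((168.6566162109375, 401.721435546875), (267.9030456542969, 557.1911010742188), 7.463494777679443))
cc 0.69 img ang -0.55299765 new TCP [0.56264804 0.21122957] stand c [0.58509668 0.00943682] axis [-0.03955706  0.295832  ]
top notch_left [260.1, 238.1] 0.57 [0.5823 0.1312 0.084 ]
top notch_right [349.2, 229.2] 0.58 [ 0.6096 -0.1108  0.084 ]
top stand [303.4, 238.7] 0.71 [0.5929 0.0155 0.    ]
scene notch_left [290.0, 222.6] 0.68 [0.5653 0.1278 0.084 ]
scene stand [256.9, 222.1] 0.55 [0.5377 0.2989 0.    ]
wrist notch_left [523.3, 365.7] 0.87 [0.5709 0.1268 0.084 ]
wrist stand [496.3, 411.9] 0.79 [0.5913 0.0086 0.    ]
shift [ 0.63 -3.3  14.56] turn [ 0.   0.  -0.3] t 45.8 pos [0.4166 0.2523 0.2064] jaw [ 0.998 -0.057  0.   ] q6 [ 0.39 -0.28  1.94  0.    1.48  0.45] F [ 0.5  0.5 -2.8] open 0.0193
```

```bash
python3 - <<'E'
from st import *
im=cams.get_image('top'); old=cv2.imread('pics/top0.png'); new=im['pixels']
base=cv2.imread('pics/top0.png')
def chans(I):
    f=I.astype(np.float32); return {'gray':cv2.cvtColor(I,cv2.COLOR_BGR2GRAY).astype(np.float32),'rb':f[...,2]-f[...,0],'g':f[...,1]}
for z,oldname in ((.012,'top0'),(.06,'top0')):
    A,B=[cv2.GaussianBlur(rect(im,p,z),(0,0),3) for p in (old,new)]
    r0,r1,c0,c1=150,330,130,750
    for k in ('gray','g','rb'):
        a=chans(A)[k][r0:r1,c0:c1]; b=chans(B)[k]
        # input warp maps template coords -> image coords
        best=None
        for d0 in (0,):
            W=np.float32([[1,.006,c0-42],[-.006,1,r0-76]])
            try: cc,W=cv2.findTransformECC(np.ascontiguousarray(a),b,W,cv2.MOTION_EUCLIDEAN,(3,300,1e-7),None,5)
            except cv2.error as e: print(k,'fail'); continue
            M=W.copy().astype(float); M[:,2]-=M[:,:2]@[c0,r0]
            print(z,k,round(cc,3),'ang',round(np.degrees(np.arctan2(M[1,0],M[0,0])),2),'TCP',mapxy(M,(.6005,.232)).round(4),'c',mapxy(M,(.621,.03)).round(4))
E
```

```text
0.012 gray 0.686 ang -0.89 TCP [0.5594 0.2094] c [0.583  0.0078]
0.012 g 0.669 ang -0.84 TCP [0.5597 0.2095] c [0.5832 0.0079]
0.012 rb 0.66 ang 1.34 TCP [0.5691 0.2058] c [0.5848 0.0034]
0.06 gray 0.619 ang -0.39 TCP [0.5628 0.2103] c [0.5846 0.0085]
0.06 g 0.606 ang -0.2 TCP [0.5637 0.2106] c [0.5849 0.0087]
0.06 rb 0.649 ang 1.0 TCP [0.5691 0.2075] c [0.5861 0.0052]
```

One more picture is needed for this fit: old and new stand, rectified.

```bash
python3 - <<'E'
from st import *
im=cams.get_image('top'); old=cv2.imread('pics/top0.png'); new=im['pixels']
A,B=rect(im,old,.084),rect(im,new,.084)
w=lambda I:cv2.resize(I[::1],None,fx=.8,fy=.8)[:300]
cv2.imwrite('pics/v17.png',np.vstack([cv2.resize(A,None,fx=.8,fy=.8)[100:340],cv2.resize(B,None,fx=.8,fy=.8)[:330]]))
print(A.shape)
E
```

```text
(560, 960, 3)
```

View pics/v17.png

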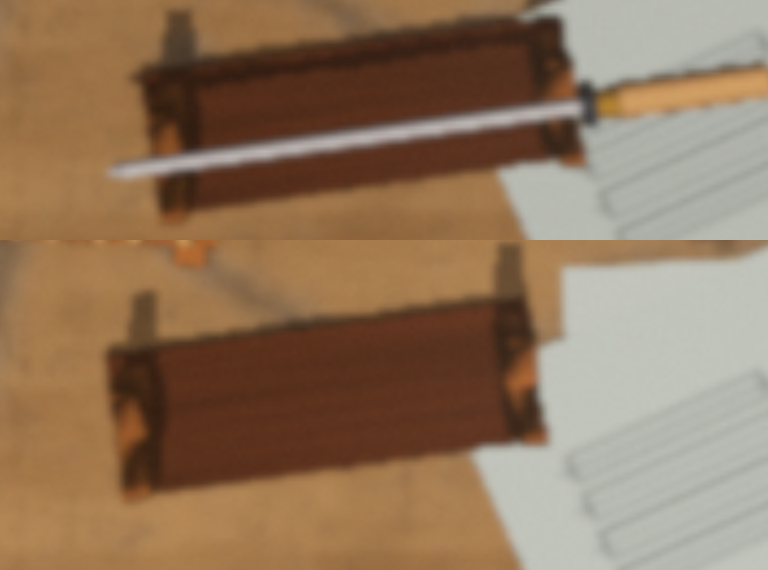

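The stand is unoccluded. The base's far edge runs (165,218)–(580,163) before and (128,497)–(547,443) now, so it is nearly a pure shift of about (-38, -21) mm. Refine with corner template matching.

```bash
python3 - <<'E'
from st import *
im=cams.get_image('top'); old=cv2.imread('pics/top0.png'); new=im['pixels']
for z in (.012,.05,.084):
    A,B=rect(im,old,z),rect(im,new,z)
    out=[]
    for xy in ((.645,.160),(.680,-.096)):   # far corners +y,-y (x,y) in z=.084 rectification
        p=proj(im,[[*xy,.084]])[0]; w=ray(im,p,z)
        c,r=int((w[1]-Y0)*S),int((w[0]-X0)*S)
        for h in (36,50):
            t=A[max(r-h+8,0):r+h+8,c-h:c+h]; m=cv2.matchTemplate(B,t,cv2.TM_CCOEFF_NORMED)
            _,v,_,l=cv2.minMaxLoc(m); dx,dy=(l[1]-(r-h+8))/S,(l[0]-(c-h))/S; out.append((round(v,2),round(dx*1e3,1),round(dy*1e3,1)))
    print(z,out)
    # edge fit: far edge (max x) of dark base per column
    for nm,I,cols in (('old',A,range(260,660,8)),('new',B,range(220,620,8))):
        g=cv2.GaussianBlur(I,(0,0),2)[...,1].astype(float); d=np.diff(g,axis=0); lo=250 if nm=='old' else 150
        rr=np.array([lo+np.argmax(d[lo:lo+200,c]) for c in cols]); cc=np.array(list(cols))
        k=np.ones(len(cc),bool)
        for _ in range(4):
            f=np.polyfit(cc[k],rr[k],1); k=np.abs(np.polyval(f,cc)-rr)<4
        print(nm,'slope',round(f[0],4),'x at y=.03:',round(X0+np.polyval(f,(.03-Y0)*S)/S,4),k.sum(),len(k))
E
```

```text
0.012 [(0.98, -39.5, -25.5), (0.99, -39.0, -25.5), (0.97, -40.5, -26.0), (0.97, -40.0, -25.5)]
old slope -0.1374 x at y=.03: 0.6348 50 50
new slope -0.1381 x at y=.03: 0.6312 50 50
0.05 [(0.98, -38.5, -25.0), (0.98, -38.0, -24.5), (0.97, -39.5, -25.0), (0.97, -38.5, -24.5)]
old slope -0.1405 x at y=.03: 0.6281 50 50
new slope -0.1395 x at y=.03: 0.6249 50 50
0.084 [(0.98, -37.0, -24.0), (0.98, -36.5, -24.0), (0.97, -38.0, -24.5), (0.97, -37.5, -24.0)]
old slope -0.138 x at y=.03: 0.6224 49 50
new slope -0.1391 x at y=.03: 0.6191 50 50
```

The corners give a shift of (-39,-25) mm, no rotation. The new notch_left should then be near (.570,.127), and the wrist finder says (.571,.127). Placing pose: TCP (.561,.211), 4 mm more to the left so the collar clears the upright.

Call:
step_arm --moves '[[[0,-0.3,1.5],[-1,0,0],0],[[0,-0.7,3],[-2,0,0],0],[[0,-1,4.5],[-3,0,0],0],[[0,-1.3,6],[-4,0,0],0],[[0,-1.7,7.5],[-5,0,0],0],[[0,-2,9],[-6,0,0],0],[[0,-2.4,10.5],[-7,0,0],0],[[0,-2.7,12],[-8,0,0],0],[[0,-3,13.5],[-9.3,0,0],0],[[0,-3.3,14.7],[-10.3,0,0],0]]'

```text
t: 46.75
tool_pos: [0.5623, 0.2105, 0.206]
tool_rot: [-0.093, 1.568, 0.1]
contact_force: [0.7, 0.5, -2.6]
opening: 0.0191
```

Call:
step_arm --moves '[[[0,0,0],[0,0,0],0],[[0,0,0],[0,0,0],0],[[0,0,0],[0,0,0],0],[[0,0,0],[0,0,0],0],[[0,0,0],[0,0,0],0],[[0,0,0],[0,0,0],0],[[0,0,0],[0,0,0],0],[[0,0,0],[0,0,0],0],[[0,0,0],[0,0,0],0],[[0,0,0],[0,0,0],0]]'

```text
t: 47.58
tool_pos: [0.5623, 0.2105, 0.206]
tool_rot: [-0.093, 1.568, 0.1]
contact_force: [0.2, 0.4, -2.5]
opening: 0.0191
```

```bash
python3 - <<'E'
from rl import *
goto([.5613,.211,.10],[.9924,.123]); report()
im=cams.get_image('wrist')
for n in ('notch_left','stand'):
    for r in finder.tip_of('wrist',n)[:1]: print(n,r['at'],round(r['conf'],2),ray(im,r['at'],.084 if 'n'==n[0] else 0).round(4))
im=cams.get_image('top')
for r in finder.tip_of('top','wheel_a'): print(np.round(r['at']),round(r['conf'],2),ray(im,r['at'],.21).round(3))
E
```

```text
shift [ 1.06e+01  1.00e-02 -1.00e-01] turn [-0.   0.  -0.3] t 47.6 pos [0.5623 0.2105 0.206 ] jaw [0.992 0.123 0.001] q6 [0.23 0.   1.69 0.   1.45 0.11] F [ 0.2  0.4 -2.5] open 0.0191
top 0.56 n 220 of 462 left [281.9 232.1] tip [369.  222.3]
scene 0.68 n 185 of 453 left [314.1 192.8] tip [360.3 223.5]
axis pt [0.5606 0.2101 0.2247] rel tool [-0.0018 -0.0004  0.0187] dir [-0.1258  0.992   0.0094] jaw [9.924e-01 1.227e-01 5.000e-04] pos [0.5623 0.2105 0.206 ]
top tip -0.3604 [ 0.6059 -0.1475  0.2213]
scene tip -0.3618 [ 0.6061 -0.1488  0.2213]
[298. 228.] 0.83 [0.591 0.025 0.21 ]
[298. 171.] 0.75 [0.733 0.027 0.21 ]
[338. 226.] 0.65 [ 0.599 -0.075  0.21 ]
[269. 233.] 0.57 [0.58  0.093 0.21 ]
[335. 286.] 0.22 [ 0.453 -0.068  0.21 ]
```

Call:
step_arm --moves '[[[1,-0.3,-0.1],[0,0,0],0],[[2.2,-0.3,-0.1],[0,0,0],0],[[3.5,-0.3,-0.1],[0,0,0],0],[[4.8,-0.3,-0.1],[0,0,0],0],[[6.1,-0.3,-0.1],[0,0,0],0],[[7.4,-0.3,-0.1],[0,0,0],0],[[8.6,-0.3,-0.1],[0,0,0],0],[[9.6,-0.3,-0.1],[0,0,0],0],[[10.3,-0.3,-0.1],[0,0,0],0],[[10.6,-0.3,-0.1],[0,0,0],0]]'

```text
t: 48.87
tool_pos: [0.561, 0.2077, 0.0982]
tool_rot: [-0.093, 1.571, 0.1]
contact_force: [0.7, 0.6, -3.4]
opening: 0.0187
```

```bash
python3 - <<'E'
from rl import *
goto([.5613,.208,.072],[.9924,.123])
for c in ('wrist','top','scene'):
    im=cams.get_image(c)
    for n,z in (('notch_left',.084),('notch_right',.084),('rod',.12),('rod_tip',.12)):
        for r in finder.tip_of(c,n)[:1]: print(c,n,np.round(r['at']),round(r['conf'],2),ray(im,r['at'],z).round(4))
E
```

```text
shift [2.62 0.01 0.04] turn [-0.  -0.1 -0.2] t 48.9 pos [0.561  0.2077 0.0982] jaw [ 0.992  0.123 -0.002] q6 [0.23 0.09 1.78 0.   1.27 0.1 ] F [ 0.7  0.6 -3.4] open 0.0187
wrist rod [328. 319.] 0.2 [0.5614 0.2107 0.12  ]
top notch_left [260. 238.] 0.87 [0.5815 0.1311 0.084 ]
top notch_right [351. 229.] 0.63 [ 0.6111 -0.1163  0.084 ]
top rod [257. 242.] 0.85 [0.5675 0.1337 0.12  ]
top rod_tip [367. 225.] 0.67 [ 0.6154 -0.1549  0.12  ]
scene notch_left [291. 223.] 0.71 [0.567  0.1251 0.084 ]
scene notch_right [352. 264.] 0.78 [ 0.6115 -0.1215  0.084 ]
scene rod [290. 205.] 0.83 [0.5828 0.1634 0.12  ]
scene rod_tip [356. 264.] 0.8 [ 0.5918 -0.1651  0.12  ]
```

Call:
step_arm --moves '[[[0.4,0,0],[0,0,0],0],[[0.8,0,0],[0,0,0],0],[[1.2,0,0],[0,0,0],0],[[1.5,0,0],[0,0,0],0],[[1.8,0,0],[0,0,0],0],[[2.1,0,0],[0,0,0],0],[[2.3,0,0],[0,0,0],0],[[2.4,0,0],[0,0,0],0],[[2.4,0,0],[0,0,0],0],[[2.4,0,0],[0,0,0],0]]'

```text
t: 50.45
tool_pos: [0.562, 0.208, 0.0763]
tool_rot: [-0.093, 1.568, 0.1]
contact_force: [0.2, -0.1, -1.7]
opening: 0.0192
```

```bash
python3 - <<'E'
from rl import *
goto([.5613,.208,.072],[.9924,.123]); print(ctrl.get_obs()['wrist_torque'])
E
```

```text
shift [ 0.43  0.01 -0.07] turn [-0.   0.1 -0.2] t 50.5 pos [0.562  0.208  0.0763] jaw [0.992 0.123 0.001] q6 [0.23 0.12 1.79 0.   1.23 0.1 ] F [ 0.2 -0.1 -1.7] open 0.0192
[ 0.16617664 -0.0628851   0.08453537]
```

Call:
step_arm --moves '[[[0.1,0,0],[0,0,0],0],[[0.2,0,0],[0,0,0],0],[[0.3,0,0],[0,0,0],0],[[0.4,0,0],[0,0,0],0],[[0.5,0,0],[0,0,0],0],[[0.5,0,0],[0,0,0],0],[[0.5,0,0],[0,0,0],0],[[0.5,0,0],[0,0,0],0],[[0.5,0,0],[0,0,0],0],[[0.5,0,0],[0,0,0],0]]'

```text
t: 51.28
tool_pos: [0.5624, 0.208, 0.0721]
tool_rot: [-0.093, 1.567, 0.1]
contact_force: [-2.1, -0.2, 5.3]
opening: 0.0193
```

Contact at TCP z 0.072, equal to the height at which it was picked up, so the rod is seated. Ease 1.5 mm towards -x, open gently and rise.

Call:
step_arm --moves '[[[0,0,-0.1],[0,0,0],0],[[0,0,-0.15],[0,0,0],0],[[0,0,-0.15],[0,0,0],0],[[0,0,-0.15],[0,0,0],0],[[0,0,-0.15],[0,0,0],0.25],[[0,0,-0.15],[0,0,0],0.3],[[0,0,-0.15],[0,0,0],0.4],[[0,0,-0.15],[0,0,0],0.5],[[0,0,-0.15],[0,0,0],0.5],[[0,0,-0.15],[0,0,0],0.5]]'

```text
t: 52.12
tool_pos: [0.5603, 0.2077, 0.0716]
tool_rot: [-0.093, 1.568, 0.1]
contact_force: [-0.7, 0.7, -0.9]
opening: 0.0426
```

Call:
step_arm --moves '[[[-1,0,0],[0,0,0],0.5],[[-2.5,0,0],[0,0,0],0.5],[[-4.5,0,0],[0,0,0],0.5],[[-7,0,0],[0,0,0],0.5],[[-9.5,0,0],[0,0,0],0.5],[[-12,0,0],[0,0,0],0.5],[[-14,0,0],[0,0,0],0.5],[[-15,0,0],[0,0,0],0.5],[[-15,0,0],[0,0,0],0.5],[[-15,0,0],[0,0,0],0.5]]'

```text
t: 52.95
tool_pos: [0.5603, 0.2072, 0.2218]
tool_rot: [-0.093, 1.568, 0.1]
contact_force: [-0.3, -0.6, -0.1]
opening: 0.0429
```

```bash
python3 - <<'E'
from rl import *
goto([.5613,.208,.072]); report()
for c in ('wrist','top','scene'):
    im=cams.get_image(c)
    for n,z in (('notch_left',.084),('notch_right',.084),('rod',.091),('rod_tip',.091),('wheel_a',.086)):
        for r in finder.tip_of(c,n)[:4]: 
            if r['conf']>.4: print(c,n,np.round(r['at']),round(r['conf'],2),ray(im,r['at'],z).round(4))
    cv2.imwrite(f'pics/end_{c}.png',im['pixels'])
s=cv2.imread('pics/end_scene.png')[190:300,260:390]; t=cv2.imread('pics/end_top.png')[205:265,220:385]
cv2.imwrite('pics/v18.png',np.vstack([cv2.resize(s,(520,440),interpolation=2),cv2.resize(t,(520,160+29),interpolation=2)[:160]]))
E
```

```text
shift [1.498e+01 1.000e-02 9.000e-02] turn [ 0.   0.1 -0.2] t 53.0 pos [0.5603 0.2072 0.2218] jaw [0.992 0.123 0.001] q6 [ 0.23 -0.01  1.68  0.    1.48  0.1 ] F [-0.3 -0.6 -0.1] open 0.0429
top 0.68 n 194 of 488 left [281.9 239.4] tip [364.  229.2]
scene 0.43 n 106 of 451 left [332.5 264.6] tip [345.9 241.8]
axis pt [ 0.6004 -0.0643  0.0686] rel tool [ 0.0411 -0.2712 -0.1507] dir [ 0.0516  0.491  -0.8696] jaw [ 0.9924  0.1226 -0.003 ] pos [0.5593 0.2069 0.2193]
top tip -0.1499 [ 0.5927 -0.1379  0.1989]
scene tip -0.094 [ 0.5955 -0.1105  0.1504]
wrist notch_left [329. 315.] 0.8 [0.5705 0.1297 0.084 ]
wrist rod [330. 312.] 0.57 [0.5712 0.1364 0.091 ]
wrist wheel_a [330. 369.] 0.73 [0.5777 0.0803 0.086 ]
wrist wheel_a [333. 418.] 0.72 [0.5867 0.03   0.086 ]
top notch_left [259. 240.] 0.94 [0.5785 0.1341 0.084 ]
top notch_left [279. 241.] 0.59 [0.5742 0.0792 0.084 ]
top notch_right [351. 232.] 0.71 [ 0.6014 -0.1147  0.084 ]
top rod [259. 240.] 0.57 [0.5749 0.1323 0.091 ]
top rod_tip [365. 227.] 0.63 [ 0.614  -0.1538  0.091 ]
top wheel_a [333. 232.] 0.68 [ 0.6008 -0.0673  0.086 ]
top wheel_a [301. 172.] 0.64 [0.7671 0.023  0.086 ]
top wheel_a [279. 240.] 0.63 [0.5788 0.0802 0.086 ]
top wheel_a [300. 237.] 0.5 [0.5869 0.0217 0.086 ]
scene notch_left [293. 221.] 0.78 [0.5769 0.1333 0.084 ]
scene notch_right [350. 262.] 0.87 [ 0.6122 -0.1102  0.084 ]
scene rod [287. 216.] 0.81 [0.5694 0.1541 0.091 ]
scene rod_tip [358. 272.] 0.9 [ 0.6005 -0.1645  0.091 ]
scene wheel_a [314. 237.] 0.82 [0.5886 0.0302 0.086 ]
scene wheel_a [338. 254.] 0.8 [ 0.6016 -0.0712  0.086 ]
scene wheel_a [299. 227.] 0.72 [0.5739 0.0909 0.086 ]
scene wheel_a [373. 235.] 0.7 [ 0.7336 -0.0398  0.086 ]
```

View pics/v18.png

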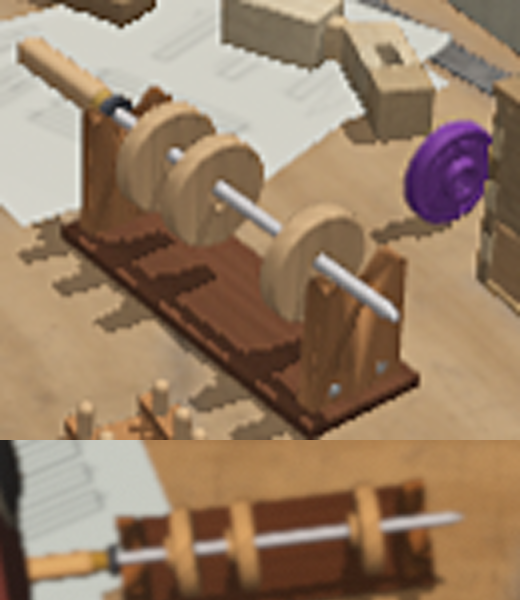

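The picture shows the rod in both notches: collar at (118,103), tip at (395,315). Three wheels hang between the uprights, plain faces to the right. I'll let any swing die out, then hand in.

Call:
step_arm --moves '[[[-1,0,0],[0,0,0],0.5],[[-2,0,0],[0,0,0],0.5],[[-3,0,0],[0,0,0],0.5],[[-3,0,0],[0,0,0],0.5],[[-3,0,0],[0,0,0],0.5],[[-3,0,0],[0,0,0],0.5],[[-3,0,0],[0,0,0],0.5],[[-3,0,0],[0,0,0],0.5],[[-3,0,0],[0,0,0],0.5],[[-3,0,0],[0,0,0],0.5]]'

```text
t: 54.88
tool_pos: [0.5601, 0.2069, 0.2512]
tool_rot: [-0.093, 1.569, 0.1]
contact_force: [0.2, -1.1, -0.2]
opening: 0.0426
```

Call:
step_arm --moves '[[[0,0,0],[0,0,0],0.5],[[0,0,0],[0,0,0],0.5],[[0,0,0],[0,0,0],0.5],[[0,0,0],[0,0,0],0.5],[[0,0,0],[0,0,0],0.5],[[0,0,0],[0,0,0],0.5],[[0,0,0],[0,0,0],0.5],[[0,0,0],[0,0,0],0.5],[[0,0,0],[0,0,0],0.5],[[0,0,0],[0,0,0],0.5]]'

```text
t: 55.72
tool_pos: [0.5601, 0.207, 0.2512]
tool_rot: [-0.093, 1.569, 0.1]
contact_force: [0.5, -0.0, -1.0]
opening: 0.0423
```

```bash
python3 - <<'E'
from h import *
a=cv2.imread('pics/end_scene.png')[200:300,265:385].astype(int); b=cams.get_image('scene')['pixels'][200:300,265:385].astype(int)
print('changed px',(abs(a-b).max(2)>40).sum()); print(ctrl.finish_job())
E
```

```text
changed px 0
the job is handed in; nothing more can be done
None
```

The job is handed in at about 56 s robot time. The tray wheel went into rack place +81, and I turned the wheels at +27 and -81 round. The rod then went through all three from the left without contact force, lifted them off together (a load of about 2.35 N, rod plus three wheels), and was laid back in the notches.

**Last checks:** The last close picture shows the rod in both notches. The three wheels hang between the uprights with their plain faces to the right. The scene image did not change between release and hand-in. Nothing suggests the bench items were disturbed, but I did not measure their positions at the end.

**What failed or disagreed:**
- **Fingertips:** They reach about 22 mm less than stated. My first grip closed above the wheel without touching it, and I corrected the height from then on.
- **Second wheel:** It first bore on one rail with 20 N. I re-seated it by shifting 5 mm.
- **Stand:** It was knocked about 39 mm in -x and 25 mm in -y during the run. I re-measured it before placing. Single-point estimates of the notches from the top and scene cameras still differed by 1–2 cm.
- **Final rod fit:** The two-camera fit of the rod's axis failed at the end because the wheels hid the rod in one view. Level and seating therefore rest on the picture and on the release height, which matched the height at pick-up.
- **Pictures:** I viewed 18, four over the budget of 14.

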